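# Fit a fresh D cell in the display turntable

## Robot

A 7-joint arm with a two-finger parallel gripper is mounted at the origin on the work surface. World frame = base frame: x ahead of the robot, y to its left, z up, the work surface at z = 0. Lengths are in m, angles in rad, forces in N, time in s.
With the tool pointing down it reaches from about 0.4 to 0.875 m from the base axis. Payload 19.3 kg.
Tool frame: the origin (TCP) lies at the very end of the fingers, on their centre line; the grasp point (between the pads) lies 19 mm behind it; z points along the fingers, y is the direction in which the jaws open and shut (so a half turn about z gives the same grasp; the last joint's range is limited). The gripper opens to 85 mm and grips with 20 to 120 N. Pads are 22 mm wide; open, the fingers measure 114 mm over their backs; the gripper's body (76 mm by 85 mm) begins 54 mm behind the grasp point. The pads swing forward as they close: fully open they stand 13 mm farther back than shut.
Start: joints at [-1.351, 0.521, -0.036, 1.599, 0.021, 1.021, -0.113], TCP at [0.179, 0.599, 0.231] pointing down, gripper open.
Joint ranges: [-2.91, 2.91], [-0.3, 2.13], [-1.5, 1.42], [0.17, 2.43], [-1.26, 4.41], [0.16, 1.93], [-2.52, 2.52]. Speed limits (rad/s): [1.89, 1.89, 2.39, 2.39, 3.01, 3.01, 3.01].

## Interface

Orientations are given as [roll, pitch, yaw] about the fixed x, y, z axes, in that order (R = Rz(yaw) Ry(pitch) Rx(roll)).
In Python, from workcell import bot gives the robot as it stands.
- The arm moves only by the tool apply_moves, never from a script. Its argument "commands" is a list of rows, each an object with "travel": the shift along the tool's x, y, z in m, a list of three; "twist": the turn, a rotation vector about the tool's x, y, z in degrees, a list of three; "claw": the finger opening in m, from 0 to 0.0854. A call has 1 to 10 rows; each row is the pose to reach, as a shift and turn from the pose commanded when the call began, along the tool's axes at that moment; what a row does not reach only later rows make up. A row lasts 1/10 s, in which the tool goes at most 50 mm and 8.59 degrees, less where a joint would pass 70% of its speed; a pose out of reach is approached as far as the arm can. A call with a gripper value outside its range is refused whole. The fingers move at their own pace and stop on an object; "force" is the grip in N (left out, the last holds). Time passes only in rows, so rows that repeat a pose let the fingers close. It gives the time, the measured TCP pose, the force and the opening at its end, in the units of the state.
- bot.observe(): the state, without advancing time (a new reading comes with each control period).
- bot.grab_frame(name): name is "scene" or "top"; returns a dict with "frame" (384x512x3 uint8, blue, green, red), "fx", "fy", "cx", "cy" (pixels), "pose" (4x4, takes a point from camera to world coordinates). Camera axes: x right, y up, looking along -z (the intrinsics and any distortion apply to the point x, -y, -z); pixel columns grow to the right and rows downward; lengths in m; the calibration is good to about 2 mm. A picture is of the moment at which its call begins. There is no depth.
- bot.job_done(): hands the job in, once; it reports no verdict.
The state is a dict: "clock": time; "qpos": joint angles; "qd": joint speeds; "joint_efforts": joint torques, N m; "position": TCP position; "tool_rot": TCP orientation; "force": force on the tool from outside, world axes, zero at the start; "moment": the same for the moment, N m; "grip_width": finger opening in m.
Only numpy, scipy, OpenCV 4.12 (cv2) and the standard library are available. Lean on these libraries where they do the work, as an engineer would, in place of code of your own. Each camera call takes 0.05 s, during which the arm holds its last target.

## Task

Fit the fresh green cell from the blue tray in the battery bay of the upside-down turntable: press its flat minus end against the coil spring with the plus end still raised, keep the spring squeezed while you tip the plus end down past the hood, and let go, so that the cell lies flat on the bay floor, held by the spring with its nub on the brass contact. Go gently, bending nothing, and leave the dead grey cell, the cover and the brassware where they are.

Things in the scene. Friction and masses are not known exactly. Their poses are not given: they have to be found in the camera images.
- fresh_cell: Fresh D cell: cylinder 33 mm in diameter, body 59.5 mm long, plus a nub 9.5 mm across and 2 mm long at the plus end; 0.1 to 0.2 kg. Green sleeve, white band at the plus end, bare steel ends. Origin on its axis, at the middle of the 59.5 mm body; its x points to the plus end. Lies level in one of the tray's two grooves (which one varies).
- plus_end (a point): Centre of the tip of the fresh cell's plus nub, 31.75 mm from the cell's origin along its x.
- minus_end (a point): Centre of the fresh cell's flat minus end, 29.75 mm from the cell's origin along its -x.
- dead_cell: Spent D cell of the same size and frame, grey sleeve with a black band at the plus end, in the other groove, its axis 72 mm beside the fresh one's. Bystander, to be left alone.
- tray: Blue plastic tray for cells, fixed, 90 (x) by 150 (y) mm; origin under its centre. Two grooves along its x at y = +36 and -36 mm, floor 7 mm above the table (cell axis at 23.5 mm); the sloping ribs beside a groove reach 14.5 mm above the table and 18 mm either side of its middle; side rims 12 mm high. Cells lie with the plus end to +x.
- turntable: Battery display turntable, upside down, fixed: black platter 250 mm across, 12 mm thick, below; grey drum 220 mm across, top face 58 mm above the table, feet 5 mm higher. Origin at table level on the drum axis. A well 100 x 100 mm, centred at x 0, y -30 mm, holds a white cell holder along x: coil spring at its -x end, hood and brass contact at +x. 30 mm free beside a cell.
- bay (a point): Nominal home of the cell's origin, 34.5 mm above the table; x points from spring to brass contact, z up. Bay floor 16.5 mm below; ribs beside it reach 7.5 mm above the floor, 18 mm to either side, and centre the cell. The holder (spring, walls, hood) is fixed up to 7 mm off this along x, either way (slotted screw holes): the pose does not show it; feel for it.
- spring_face (a point): Nominal centre of the free spring's flat end cap (18 x 18 mm), on the bay axis, 22.25 mm from bay along its -x; same axes; does not move with the spring. Squeezed towards -x: 0.7 N per mm from zero (damped: more if pushed fast), solid after 14 mm (10 N). A cell at home squeezes it 7.5 mm. The spring wall, 17 mm behind this point, is 26 mm high above the bay floor.
- hood_edge (a point): Nominal middle of the lower edge of the hood over the plus end, 25.25 mm from bay along its x, 35 mm above the bay floor; same axes. The hood is 3 mm thick, 36 mm wide and covers the 6.5 mm from here to the brass contact; the cell at home lies 2 mm below it, its body 4.5 mm under it, so while tipping in it must be that much nearer the spring than at home.
- battery_cover: Grey battery cover plate, 104 by 104 by 4 mm, loose on the table beside the turntable; origin under its centre. Bystander.
- coffee_pot: Small brass coffee pot, 84 mm across, 72 mm high, its wooden handle along its x rising to 96 mm at 126 mm from the axis; origin under its centre. Bystander.
- brass_cup: Small brass cup, 52 mm across and 50 mm high; origin under its centre. Bystander.

How it is judged:
By the outcome, as a careful person would: the job done as asked, in the order asked, and still so for the second after the job is handed in, with the robot touching nothing.
It also fails if it takes over 51 s, if anything falls off the work surface, if the arm or the gripper's body presses on something with over 40 N, if the wrist force passes 120 N, or if a joint passes its speed limit or range.

## Working session

There is one attempt and no reset: what is moved stays moved. The work goes in short steps, Python scripts to look and compute and a tool call to move; the robot and the scene stay as the last step left them, time stands still between calls to the robot, and variables do not carry over. Pictures are saved under pics/ and viewed, and the job is handed in when it is done.

Besides the shell and the picture viewer there is one more tool, called after ">>>" as a command line: name --argument value ..., lists and objects as JSON in quotes. apply_moves: Moves the arm, as the interface text tells. Its arguments: {"type":"object","properties":{"commands":{"type":"array"},"force":{"type":"number"}},"required":["commands"]}

```bash
mkdir -p pics; ls
python3 - <<'E'
from workcell import bot
import cv2,pickle
s=bot.observe();print(s)
for n in("scene","top"):
    f=bot.grab_frame(n);pickle.dump(f,open(n+"0.pkl","wb"))
    cv2.imwrite(f"pics/{n}0.png",cv2.resize(f["frame"],None,fx=1.5,fy=1.5,interpolation=cv2.INTER_CUBIC))
    print(n,{k:v for k,v in f.items() if k!="frame"})
E
```

```text
pics
{'clock': 0.0, 'qpos': array([-1.35123437,  0.52202119, -0.0363164 ,  1.60000252,  0.0211959 ,
        1.02105996, -0.11280988]), 'qd': array([-7.85082200e-04,  3.03941797e-04,  1.02895350e-03, -1.00938562e-03,
       -4.35198699e-04,  4.87542451e-04, -6.39566290e-05]), 'joint_efforts': array([-3.80133197e-04, -9.27105188e+01,  1.97979659e+00, -3.69924974e+01,
        1.78516813e-02,  8.24369345e-03, -3.04673279e-05]), 'position': array([0.17852389, 0.59862153, 0.23072333]), 'tool_rot': array([-3.14048931e+00,  7.94602219e-05,  2.85179910e+00]), 'force': array([ 0.57615378, -0.32305097, -0.03697526]), 'moment': array([ 0.00920235,  0.03809625, -0.023145  ]), 'grip_width': 0.08555862819267225}
scene {'fx': 433.16463171867696, 'fy': 433.16463171867696, 'cx': 254.8750395773233, 'cy': 188.1030692205258, 'pose': array([[ 0.62984421, -0.60466682,  0.48751852,  1.14960475],
       [ 0.77667811,  0.48366459, -0.40353397, -0.39682128],
       [ 0.00820816,  0.6328085 ,  0.77426483,  0.96157085],
       [ 0.        ,  0.        ,  0.        ,  1.        ]])}
top {'fx': 362.5361324430262, 'fy': 362.5361324430262, 'cx': 255.56691407733905, 'cy': 189.68033283667464, 'pose': array([[ 0.02339119,  0.99390796, -0.10770242,  0.51238119],
       [-0.99958126,  0.02141608, -0.01945903,  0.05478689],
       [-0.01703392,  0.10811249,  0.99399272,  0.94257597],
       [ 0.        ,  0.        ,  0.        ,  1.        ]])}
```

View pics/scene0.png

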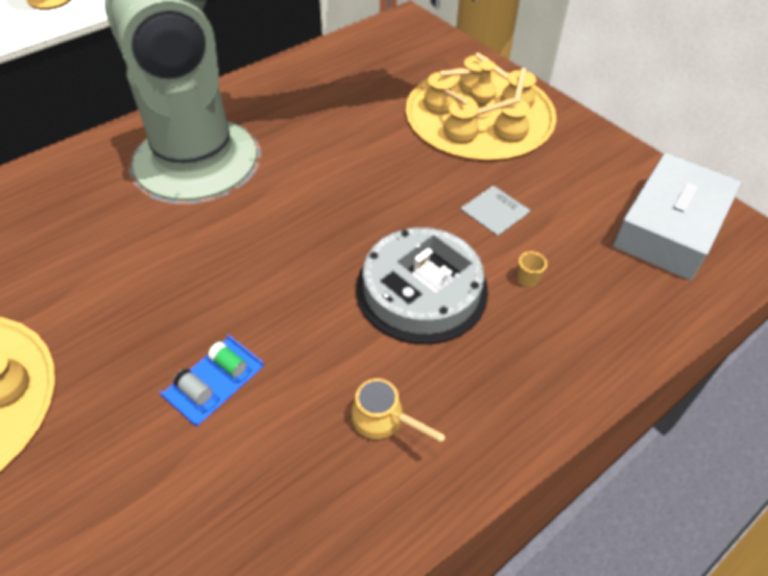

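View pics/top0.png

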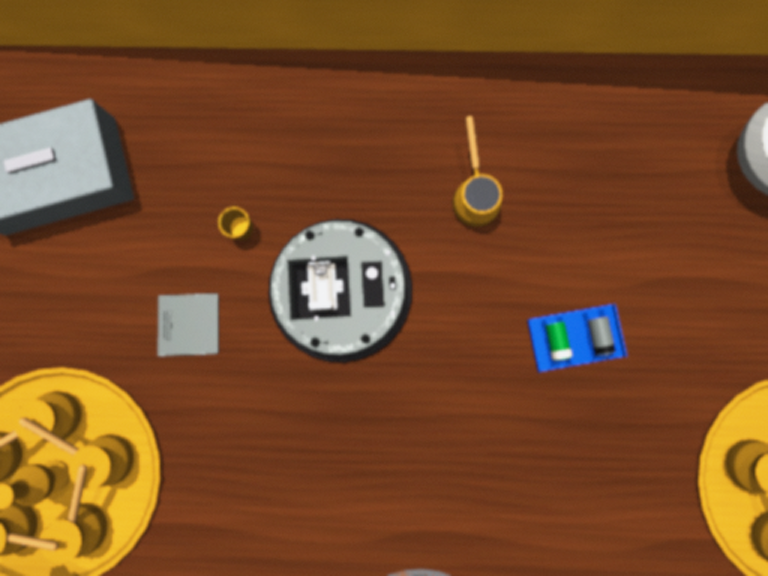

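```bash
cat > h.py <<'E'
import pickle,cv2,numpy as np
def load(n): return pickle.load(open(n+".pkl","rb"))
def crop(f,u0,v0,w,h,s,out):
    c=f["frame"][v0:v0+h,u0:u0+w]; cv2.imwrite(out,cv2.resize(c,None,fx=s,fy=s,interpolation=cv2.INTER_CUBIC))
def ray(f,u,v):
    R=f["pose"][:3,:3];d=R@np.array([(u-f["cx"])/f["fx"],-(v-f["cy"])/f["fy"],-1]);return f["pose"][:3,3],d
def onz(f,u,v,z):
    o,d=ray(f,u,v);return o+d*(z-o[2])/d[2]
def proj(f,P):
    P=np.atleast_2d(P);q=(P-f["pose"][:3,3])@f["pose"][:3,:3]
    return np.c_[f["cx"]+f["fx"]*q[:,0]/-q[:,2],f["cy"]-f["fy"]*q[:,1]/-q[:,2]]
E
python3 - <<'E'
from h import *
t=load("top0");s=load("scene0")
crop(t,340,190,90,70,8,"pics/t_tray.png")
crop(t,172,138,110,110,6,"pics/t_turn.png")
crop(s,230,140,105,90,7,"pics/s_turn.png")
crop(s,100,215,85,75,8,"pics/s_tray.png")
E
```

```text
(no output)
```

View pics/t_tray.png

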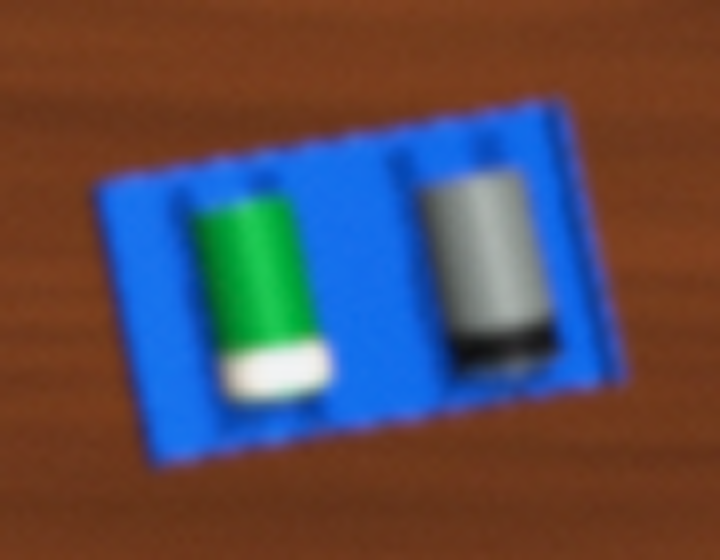

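View pics/t_turn.png

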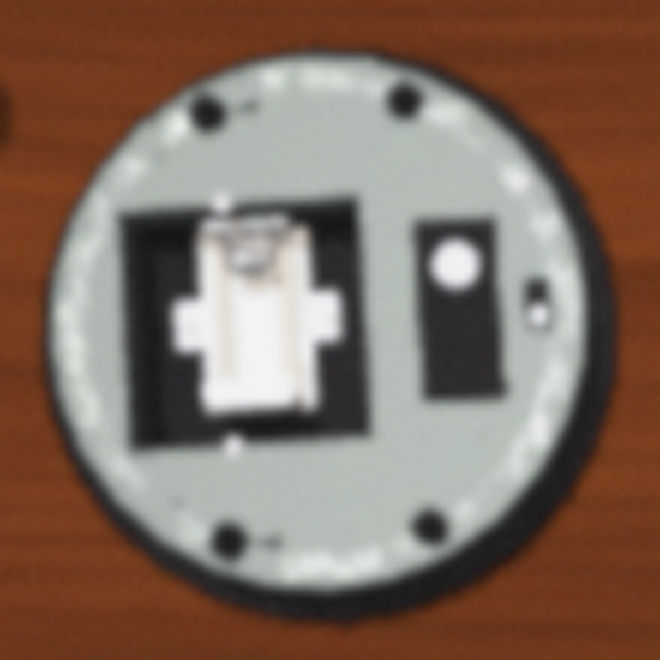

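View pics/s_turn.png

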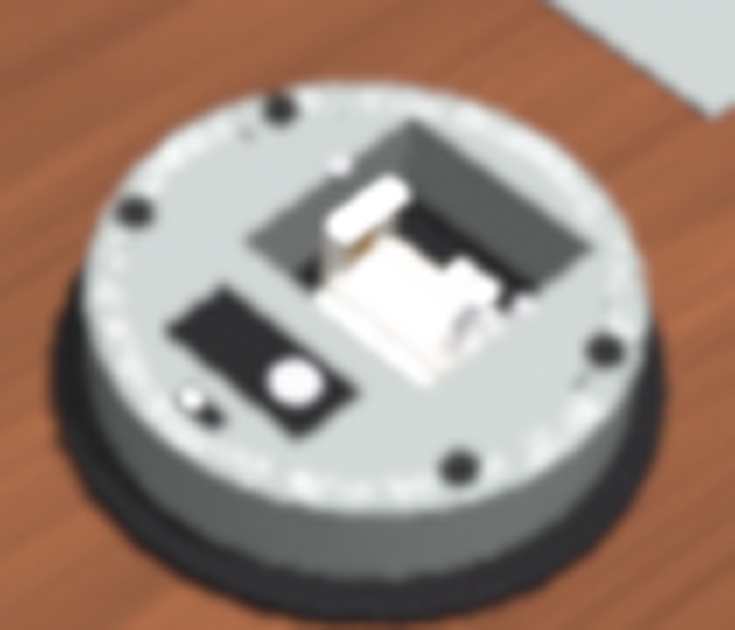

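View pics/s_tray.png

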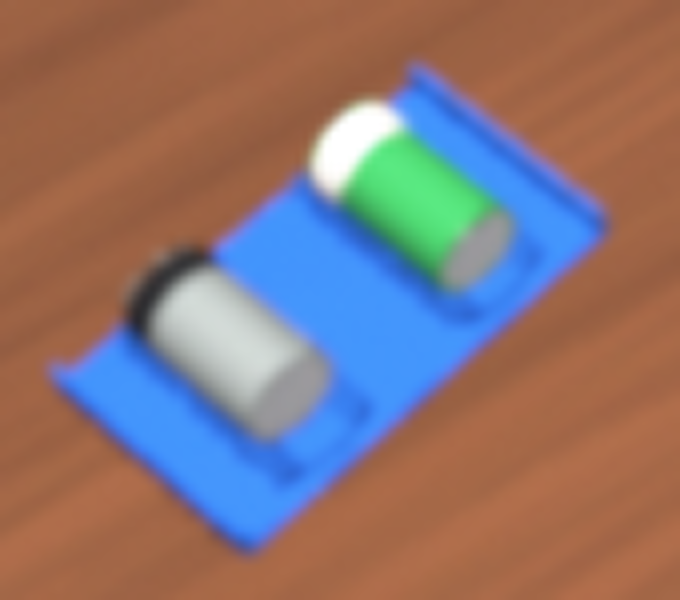

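Run:
```python
from h import *
t=load("top0");s=load("scene0")
def P(f,pts,u0,v0,sc,z): return np.array([onz(f,u0+(a+.5)/sc-.5,v0+(b+.5)/sc-.5,z) for a,b in pts])
np.set_printoptions(precision=4,suppress=True)
def rect(c,name):  # corners order
    print(name,c[:,:2].round(4).tolist(),"ctr",c.mean(0), "edges",np.linalg.norm(c-np.roll(c,-1,0),axis=1))
    for i in range(4):
        d=c[(i+1)%4]-c[i];print("  yaw",np.degrees(np.arctan2(d[1],d[0])))
# tray, order (-x,-y),(+x,-y),(+x,+y),(-x,+y)
rect(P(t,[(97,183),(152,465),(625,383),(568,95)],340,190,8,.009),"tray top")
rect(P(s,[(605,220),(417,66),(55,370),(250,550)],100,215,8,.011),"tray scene")
rect(P(t,[(120,212),(130,448),(370,435),(358,198)],172,138,6,.058),"well top")
rect(P(s,[(592,247),(412,120),(247,240),(427,388)],230,140,7,.058),"well scene")
print(P(t,[(208,113),(403,100),(230,541),(430,527)],172,138,6,.063).mean(0), P(s,[(280,108),(135,212),(605,352),(460,468)],230,140,7,.063).mean(0))
print("cell top: minus/plus mid", P(t,[(243,200),(277,398)],340,190,8,.035))
print("cell scene minus face ctr", P(s,[(480,250)],100,215,8,.0235))
```

```text
tray top [[0.5602, -0.1745], [0.4713, -0.1914], [0.5006, -0.3407], [0.5918, -0.3248]] ctr [ 0.531  -0.2579  0.009 ] edges [0.0905 0.1522 0.0925 0.1536]
  yaw -169.24536693044126
  yaw -78.89161510463845
  yaw 9.877946715587655
  yaw 101.86069580854418
tray scene [[0.5622, -0.1739], [0.4724, -0.1902], [0.5019, -0.3363], [0.5942, -0.3192]] ctr [ 0.5327 -0.2549  0.011 ] edges [0.0913 0.1491 0.0939 0.1488]
  yaw -169.73493952645356
  yaw -78.59075931243493
  yaw 10.523335217906451
  yaw 102.41700335341469
well top [[0.6465, 0.2314], [0.5494, 0.2232], [0.5569, 0.1254], [0.6544, 0.1333]] ctr [0.6018 0.1783 0.058 ] edges [0.0974 0.098  0.0978 0.0984]
  yaw -175.15842169808727
  yaw -85.61300913232458
  yaw 4.623755107285171
  yaw 94.58537597331103
well scene [[0.6464, 0.232], [0.5505, 0.2224], [0.5584, 0.1278], [0.6584, 0.1334]] ctr [0.6034 0.1789 0.058 ] edges [0.0963 0.0949 0.1002 0.0994]
  yaw -174.27384436780554
  yaw -85.24744334021942
  yaw 3.1973563655928756
  yaw 96.98574766018095
[0.6039 0.1478 0.063 ] [0.6063 0.1477 0.063 ]
cell top: minus/plus mid [[ 0.5546 -0.2133  0.035 ]
 [ 0.4938 -0.2231  0.035 ]]
cell scene minus face ctr [[ 0.5548 -0.2134  0.0235]]
```

```bash
cat >> h.py <<'E'
from scipy.spatial.transform import Rotation as Rn
def rel(p0,rpy0,p1,yaw,tilt=0):
    "tool-down pose at yaw (deg), then turned about tool y by -tilt (deg)"
    R0=Rn.from_euler('xyz',rpy0); R1=Rn.from_euler('xyz',[180,0,yaw],degrees=True)*Rn.from_rotvec([0,-tilt,0],degrees=True)
    return R0.inv().apply(np.array(p1)-p0).round(4),(R0.inv()*R1).as_rotvec(degrees=True).round(2)
E
cat > win.py <<'E'
import numpy as np
# cell polygon pts: lower minus corner (xl,hl); body box + nub. returns xl window
def win(th,hl):
    c,s=np.cos(th),np.sin(th)
    ex=np.array([c,s]);ez=np.array([-s,c])
    # min xl : face at heights 7.5..25.5 >= -36.25 ; wall (-39.25, <=26)
    hi=25.5; 
    top=hl+33*c
    k=min(hi,top)
    lo=-36.25+(k-hl)*np.tan(th) if k>hl else None
    k2=min(26,top); lo=max(lo,-39.25+(k2-hl)*np.tan(th))
    # max xl: sample boundary of end for points with height in[35,38] and x<=31.75
    pts=[]
    for v in np.linspace(0,33,200): pts.append(59.5*ex+v*ez)
    for v in np.linspace(11.75,21.25,100): pts.append(61.5*ex+v*ez)
    for u in np.linspace(0,59.5,300): pts.append(u*ex+33*ez);pts.append(u*ex)
    pts=np.array(pts);h=pts[:,1]+hl
    m=(h>35)&(h<38)
    up=25.25-pts[m,0].max() if m.any() else 99
    return lo,up
if __name__=="__main__":
    for th in (0,1,2,3,5,7,9,11,13,15,17,20,22,25,30,35):
        print(th,[ "%5.1f"%(min(win(np.radians(th),hl)[1],90)-win(np.radians(th),hl)[0]) for hl in (0,1,2,4,6,8,10,14,18)], "xl0 %.1f"%win(np.radians(th),0)[1])
E
python3 win.py
python3 - <<'E'
from h import *
t=load("top0");s=load("scene0")
crop(t,190,168,45,45,14,"pics/t_bay.png")
crop(s,265,155,55,45,14,"pics/s_bay.png")
p0=[.1785,.5986,.2307];r0=[-3.1405,0,2.8518]
print(rel(p0,r0,[.50,.25,.25],90))
E
```

```text
0 ['126.2', '126.2', '126.2', '  2.0', '  2.0', '  2.0', '  2.0', '  0.0', '  0.0'] xl0 99.0
1 ['125.8', '  2.2', '  2.2', '  2.2', '  2.2', '  2.2', '  2.2', '  0.2', '  0.2'] xl0 99.0
2 ['  2.3', '  2.3', '  2.3', '  2.3', '  2.3', '  2.3', '  2.3', '  0.3', '  0.3'] xl0 -33.1
3 ['  2.4', '  2.4', '  2.4', '  2.4', '  2.4', '  2.4', '  2.4', '  0.4', '  0.4'] xl0 -32.5
5 ['  2.6', '  2.6', '  2.6', '  2.6', '  2.6', '  2.6', '  0.6', '  0.6', '  0.6'] xl0 -31.4
7 ['  2.7', '  2.7', '  2.7', '  2.7', '  2.7', '  0.7', '  0.7', '  0.7', '  1.0'] xl0 -30.4
9 ['  2.8', '  2.8', '  2.8', '  2.8', '  0.8', '  0.7', '  0.7', '  0.8', '  2.8'] xl0 -29.4
11 ['  2.8', '  2.8', '  2.7', '  0.7', '  0.7', '  0.7', '  0.7', '  1.1', '  2.7'] xl0 -28.5
13 ['  2.6', '  0.6', '  0.6', '  0.6', '  0.6', '  0.6', '  0.6', '  2.7', '  2.7'] xl0 -27.7
15 ['  0.4', '  0.4', '  0.4', '  0.4', '  0.4', '  0.4', '  1.0', '  2.4', '  2.4'] xl0 -29.0
17 ['  0.1', '  0.1', '  0.1', '  0.1', '  0.2', '  0.8', '  2.2', '  2.2', '  2.3'] xl0 -28.3
20 [' -0.5', ' -0.5', ' -0.5', ' -0.1', '  1.7', '  1.7', '  1.6', '  1.7', '  4.0'] xl0 -27.4
22 [' -1.0', ' -1.0', ' -0.6', '  0.2', '  1.2', '  1.2', '  1.2', '  1.7', '  9.0'] xl0 -26.9
25 [' -1.2', ' -0.7', '  0.3', '  0.3', '  0.3', '  0.3', '  0.3', '  4.7', ' 15.3'] xl0 -25.5
30 [' -1.7', ' -1.7', ' -1.7', ' -1.7', ' -1.3', ' -0.1', '  4.1', ' 13.3', ' 22.5'] xl0 -23.2
35 [' -4.4', ' -4.4', ' -3.7', ' -2.0', '  2.2', '  6.5', ' 10.7', ' 19.2', ' 27.7'] xl0 -22.8
(array([-0.4077, -0.2422, -0.019 ]), array([-5.00e-02,  4.00e-02,  7.34e+01]))
```

View pics/t_bay.png

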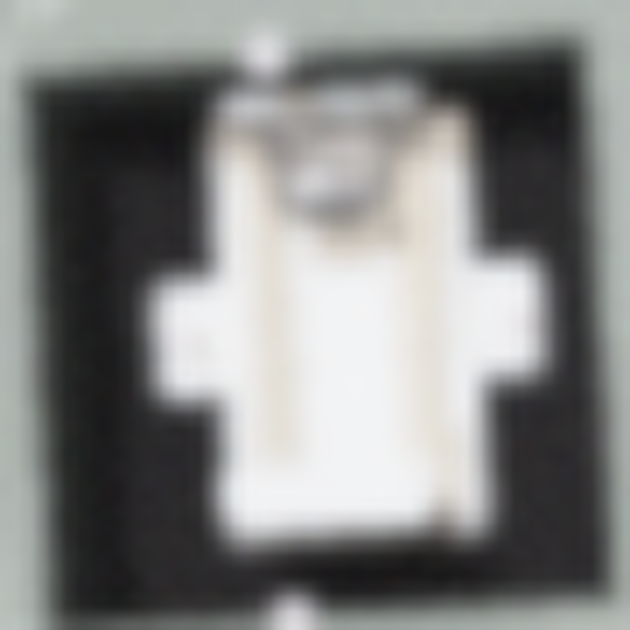

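View pics/s_bay.png

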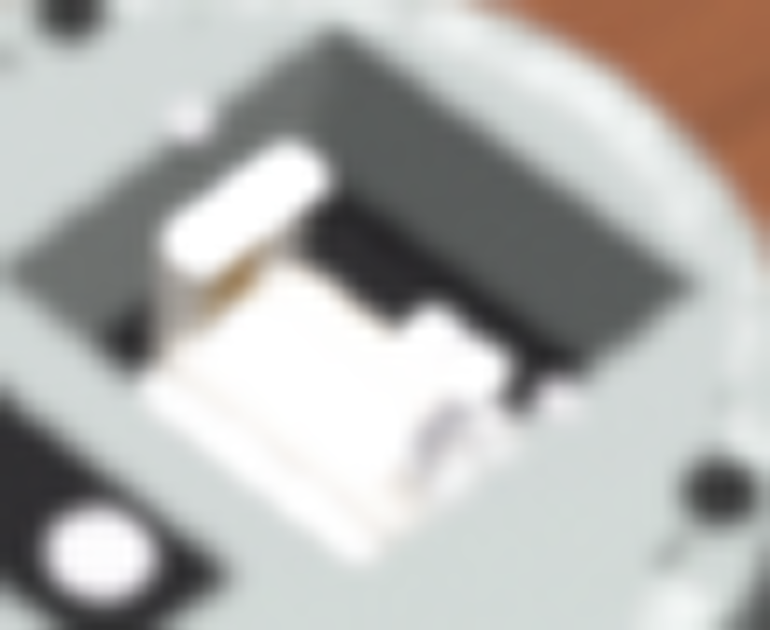

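Run:
```python
from win import *
from scipy.sparse import coo_matrix
import heapq
T=np.arange(0,36.1,1);H=np.arange(0,26.1,.5)
W=np.array([[ (lambda a:a[1]-a[0])(win(np.radians(t),h)) for h in H] for t in T]).clip(-5,30)
# widest path from (30deg, hl=14) to (0,0)
def go(t0,h0):
    s=(int(t0),int(h0*2));best={s:W[s]};pq=[(-W[s],s)];prev={}
    while pq:
        w,n=heapq.heappop(pq);w=-w
        if n==(0,0):break
        for di in(-1,0,1):
            for dj in(-1,0,1):
                m=(n[0]+di,n[1]+dj)
                if 0<=m[0]<len(T) and 0<=m[1]<len(H):
                    v=min(w,W[m])
                    if v>best.get(m,-9): best[m]=v;prev[m]=n;heapq.heappush(pq,(-v,m))
    p=[];n=(0,0)
    while n!=s:p.append(n);n=prev[n]
    print(t0,h0,best[(0,0)],[(int(T[a]),float(H[b]),round(float(W[a,b]),1)) for a,b in p[::-1]])
go(30,14);go(20,14);go(25,20)
from h import *
t=load("top0");s=load("scene0")
bay=np.array([.6026,.1782]);yaw=np.radians(-175.3);ex=np.array([np.cos(yaw),np.sin(yaw)]);ey=np.array([-ex[1],ex[0]])
def b(P):d=P[:2]-bay;return (1000*np.array([d@ex,d@ey])).round(1)
S=lambda u,v,z:b(onz(s,265+(u+.5)/14-.5,155+(v+.5)/14-.5,z)); Tt=lambda u,v,z:b(onz(t,190+(u+.5)/14-.5,168+(v+.5)/14-.5,z))
print("hood front",S(205,280,.056),S(335,180,.056),"back",S(160,230,.056),S(290,135,.056))
print("top: hood bottom edge(z56)",Tt(230,545,.056),Tt(490,530,.056),"spring wall z44",Tt(330,90,.044),Tt(330,105,.044),"cap top z.0435",Tt(335,215,.0435),Tt(335,215,.0345))
print("tabs",Tt(155,340,.018),Tt(545,315,.018))
def w3(x,y,z): return np.r_[bay+ex*x/1000+ey*y/1000,z]
for off in(-7,0,7):
  q=proj(t,[w3(25.25+off,0,.056),w3(31.75+off,0,.056),w3(-22.25+off,0,.0435),w3(-39.25+off,0,.044)]);print(off,((q-[190,168]+.5)*14).round(0).tolist())
  q=proj(s,[w3(25.25+off,18,.056),w3(25.25+off,-18,.056),w3(31.75+off,18,.056),w3(-39.25+off,0,.044)]);print('  s',((q-[265,155]+.5)*14).round(0).tolist())
```

```text
Traceback (most recent call last):
  File "win.py", line 11, in win
    k2=min(26,top); lo=max(lo,-39.25+(k2-hl)*np.tan(th))
                       ~~~^^^^^^^^^^^^^^^^^^^^^^^^^^^^^^
TypeError: '>' not supported between instances of 'float' and 'NoneType'
```

```bash
cat > d.py <<'E'
from win import *
import heapq
T=np.arange(0,36.1,1);H=np.arange(0,22.1,.5)
W=np.array([[ (lambda a:a[1]-a[0])(win(np.radians(t),h)) for h in H] for t in T]).clip(-5,30)
def go(t0,h0):
    s=(int(t0),int(h0*2));best={s:W[s]};pq=[(-W[s],s)];prev={}
    while pq:
        w,n=heapq.heappop(pq);w=-w
        if n==(0,0):break
        for di in(-1,0,1):
            for dj in(-1,0,1):
                m=(n[0]+di,n[1]+dj)
                if 0<=m[0]<len(T) and 0<=m[1]<len(H):
                    v=min(w,W[m])
                    if v>best.get(m,-9): best[m]=v;prev[m]=n;heapq.heappush(pq,(-v,m))
    p=[];n=(0,0)
    while n!=s:p.append(n);n=prev[n]
    print(t0,h0,best[(0,0)],[(int(T[a]),float(H[b]),round(float(W[a,b]),1)) for a,b in p[::-1]])
go(30,14);go(20,14);go(25,20)
from h import *
t=load("top0");s=load("scene0")
bay=np.array([.6026,.1782]);yaw=np.radians(-175.3);ex=np.array([np.cos(yaw),np.sin(yaw)]);ey=np.array([-ex[1],ex[0]])
def b(P):d=P[:2]-bay;return (1000*np.array([d@ex,d@ey])).round(1)
S=lambda u,v,z:b(onz(s,265+(u+.5)/14-.5,155+(v+.5)/14-.5,z)); Tt=lambda u,v,z:b(onz(t,190+(u+.5)/14-.5,168+(v+.5)/14-.5,z))
print("hood front",S(205,280,.056),S(335,180,.056),"back",S(160,230,.056),S(290,135,.056))
print("top: hood bottom edge(z56)",Tt(230,545,.056),Tt(490,530,.056),"spring wall z44",Tt(330,90,.044),Tt(330,105,.044),"cap top z.0435",Tt(335,215,.0435),Tt(335,215,.0345))
print("tabs",Tt(155,340,.018),Tt(545,315,.018))
def w3(x,y,z): return np.r_[bay+ex*x/1000+ey*y/1000,z]
for off in(-7,0,7):
  q=proj(t,[w3(25.25+off,0,.056),w3(31.75+off,0,.056),w3(-22.25+off,0,.0435),w3(-39.25+off,0,.044)]);print(off,((q-[190,168]+.5)*14).round(0).tolist())
  q=proj(s,[w3(25.25+off,18,.056),w3(25.25+off,-18,.056),w3(31.75+off,18,.056),w3(-39.25+off,0,.044)]);print('  s',((q-[265,155]+.5)*14).round(0).tolist())
E
python3 d.py
```

```text
30 14 0.739238983566743 [(30, 14.5, 14.5), (29, 15.0, 14.3), (28, 15.5, 14.0), (27, 16.0, 13.6), (27, 16.5, 14.9), (26, 17.0, 14.4), (25, 17.5, 13.9), (25, 18.0, 15.3), (24, 18.5, 14.8), (23, 19.0, 14.0), (23, 19.5, 15.5), (22, 20.0, 14.8), (21, 20.5, 14.1), (21, 21.0, 15.6), (20, 21.5, 14.8), (19, 22.0, 14.0), (18, 22.0, 11.2), (17, 22.0, 8.1), (16, 22.0, 4.8), (15, 22.0, 3.1), (14, 22.0, 2.9), (13, 22.0, 2.7), (12, 22.0, 2.7), (11, 21.5, 2.8), (10, 21.0, 2.8), (9, 20.5, 2.8), (8, 20.0, 2.8), (7, 19.5, 2.7), (7, 19.0, 2.7), (8, 18.5, 2.8), (8, 18.0, 2.8), (9, 17.5, 2.8), (9, 17.0, 2.8), (10, 16.5, 2.8), (10, 16.0, 2.8), (11, 15.5, 2.8), (11, 15.0, 2.8), (12, 14.5, 2.7), (12, 14.0, 2.7), (13, 13.5, 2.7), (13, 13.0, 2.7), (12, 12.5, 1.0), (11, 12.0, 0.7), (10, 11.5, 0.7), (9, 11.0, 0.7), (8, 10.5, 0.7), (9, 10.0, 0.7), (9, 9.5, 0.8), (8, 9.0, 0.7), (9, 8.5, 0.7), (9, 8.0, 0.7), (9, 7.5, 0.8), (8, 7.0, 0.7), (9, 6.5, 0.7), (9, 6.0, 0.8), (9, 5.5, 0.7), (8, 5.0, 2.8), (7, 4.5, 2.7), (6, 4.0, 2.7), (5, 3.5, 2.6), (4, 3.0, 2.5), (3, 2.5, 2.4), (2, 2.0, 2.3), (1, 1.5, 2.2), (0, 1.0, 30.0),
[... 1513 characters left out ...]
2.2), (0, 1.0, 30.0), (0, 0.5, 30.0), (0, 0.0, 30.0)]
hood front [20.4 18.2] [ 21.  -19.9] back [35.8 15.3] [ 35.7 -22.2]
top: hood bottom edge(z56) [ 36.9 -17.8] [37.  27.9] spring wall z44 [-44.5   2. ] [-41.8   1.8] cap top z.0435 [-22.    1.8] [-23.2   0.6]
tabs [ -4.3 -35.6] [-4.6 36.2]
-7 [[327.0, 434.0], [328.0, 471.0], [324.0, 176.0], [319.0, 82.0]]
  s [[214.0, 286.0], [339.0, 193.0], [191.0, 268.0], [511.0, 459.0]]
0 [[328.0, 473.0], [330.0, 510.0], [326.0, 214.0], [321.0, 120.0]]
  s [[189.0, 267.0], [314.0, 174.0], [165.0, 249.0], [485.0, 439.0]]
7 [[330.0, 513.0], [332.0, 550.0], [327.0, 253.0], [323.0, 159.0]]
  s [[164.0, 247.0], [289.0, 155.0], [140.0, 229.0], [458.0, 419.0]]
```

>>> apply_moves --commands '[{"travel": [-0.41,-0.24,-0.02],"twist": [0,0,73.4],"claw": 0.085},{"travel": [-0.41,-0.24,-0.02],"twist": [0,0,73.4],"claw": 0.085},{"travel": [-0.41,-0.24,-0.02],"twist": [0,0,73.4],"claw": 0.085},{"travel": [-0.41,-0.24,-0.02],"twist": [0,0,73.4],"claw": 0.085},{"travel": [-0.41,-0.24,-0.02],"twist": [0,0,73.4],"claw": 0.085},{"travel": [-0.41,-0.24,-0.02],"twist": [0,0,73.4],"claw": 0.085},{"travel": [-0.41,-0.24,-0.02],"twist": [0,0,73.4],"claw": 0.085},{"travel": [-0.41,-0.24,-0.02],"twist": [0,0,73.4],"claw": 0.085},{"travel": [-0.41,-0.24,-0.02],"twist": [0,0,73.4],"claw": 0.085},{"travel": [-0.41,-0.24,-0.02],"twist": [0,0,73.4],"claw": 0.085}]'

```text
clock: 1.1
position: [0.5052, 0.248, 0.2515]
tool_rot: [3.141, 0.001, 1.564]
force: [-1.1, -0.1, -0.2]
grip_width: 0.0848
```

```bash
cat > st.py <<'E'
from h import *
from workcell import bot
np.set_printoptions(precision=4,suppress=True)
o=bot.observe()
def show():
    print("t%.2f"%o["clock"],o["position"],np.degrees(o["tool_rot"]),"F",o["force"],"M",o["moment"],"w%.4f"%o["grip_width"],"q",o["qpos"])
def to(p,yaw,tilt=0): print("->",*rel(o["position"],o["tool_rot"],p,yaw,tilt))
E
python3 -c "
from st import *
show();to([.527,-.2195,.15],10.8)"
```

```text
t1.10 [0.5052 0.248  0.2515] [179.9471   0.0673  89.5964] F [-1.0751 -0.1477 -0.2425] M [-0.0024 -0.0181 -0.0005] w0.0848 q [-0.8308  0.4219  0.3684  1.7592 -0.1752  0.9927 -0.4029]
-> [-0.4672  0.025   0.1021] [ 0.09  0.02 78.8 ]
```

>>> apply_moves --commands '[{"travel": [-0.467,0.025,0.1],"twist": [0,0,78.8],"claw": 0.06},{"travel": [-0.467,0.025,0.1],"twist": [0,0,78.8],"claw": 0.06},{"travel": [-0.467,0.025,0.1],"twist": [0,0,78.8],"claw": 0.06},{"travel": [-0.467,0.025,0.1],"twist": [0,0,78.8],"claw": 0.06},{"travel": [-0.467,0.025,0.1],"twist": [0,0,78.8],"claw": 0.06},{"travel": [-0.467,0.025,0.1],"twist": [0,0,78.8],"claw": 0.06},{"travel": [-0.467,0.025,0.1],"twist": [0,0,78.8],"claw": 0.06},{"travel": [-0.467,0.025,0.1],"twist": [0,0,78.8],"claw": 0.06},{"travel": [-0.467,0.025,0.1],"twist": [0,0,78.8],"claw": 0.06},{"travel": [-0.467,0.025,0.1],"twist": [0,0,78.8],"claw": 0.06}]'

```text
clock: 2.1
position: [0.5269, -0.219, 0.1504]
tool_rot: [3.14, 0.001, 0.187]
force: [-0.2, 0.9, 0.2]
grip_width: 0.0603
```

>>> apply_moves --commands '[{"travel": [0,0,0.03],"twist": [0,0,0],"claw": 0.06},{"travel": [0,0,0.07],"twist": [0,0,0],"claw": 0.06},{"travel": [0,0,0.07],"twist": [0,0,0],"claw": 0.06}]'

```text
clock: 2.4
position: [0.5255, -0.2144, 0.0775]
tool_rot: [-3.139, 0.006, 0.195]
force: [-0.5, 1.1, 0.4]
grip_width: 0.0598
```

```bash
python3 -c "
from st import *
show();to([.527,-.2195,.10],10.8)
for n in ('top','scene'):
    f=bot.grab_frame(n);pickle.dump(f,open(n+'1.pkl','wb'))
t=load('top1');s=load('scene1')
crop(t,330,170,110,100,7,'pics/t1.png');crop(s,90,190,110,100,7,'pics/s1.png')
"
```

```text
t2.40 [ 0.5255 -0.2144  0.0775] [-179.823     0.3303   11.1773] F [-0.4666  1.0785  0.376 ] M [ 0.0164  0.0075 -0.0289] w0.0598 q [-0.1085  0.7348  0.576   1.8859 -0.5971  0.7062 -0.5551]
-> [ 0.0003  0.0053 -0.0225] [-0.18  0.33  0.38]
```

View pics/t1.png

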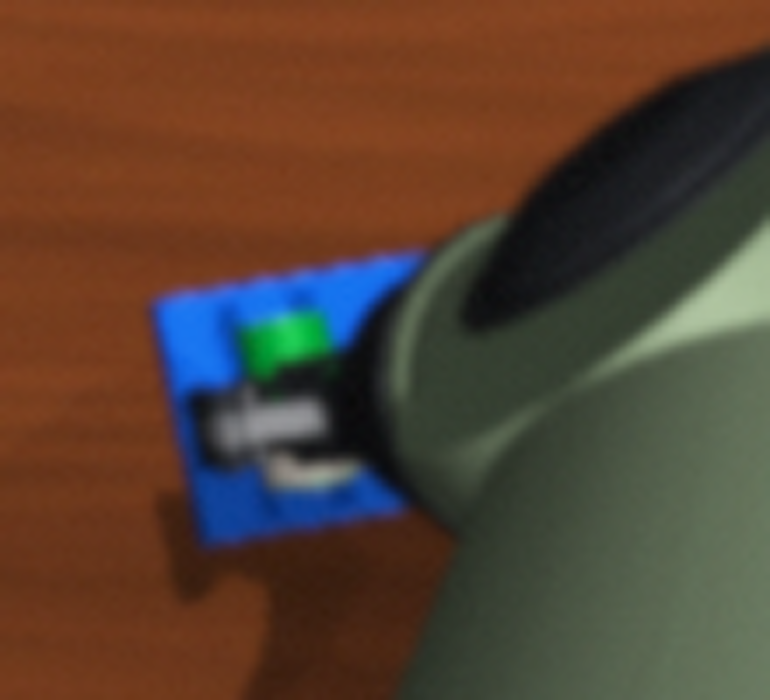

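View pics/s1.png

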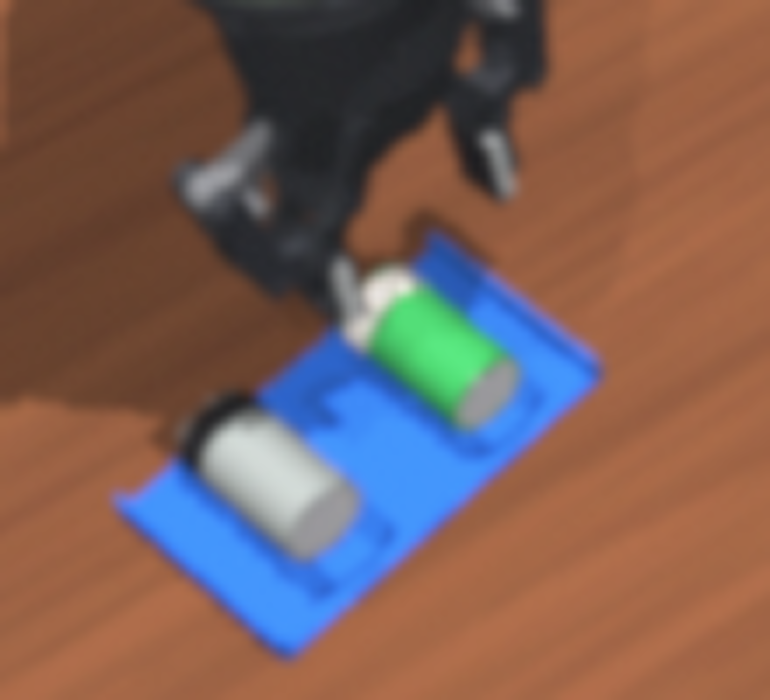

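```bash
python3 -c "
from st import *
show()
s=load('scene1')
f=lambda u,v,z:onz(s,90+(u+.5)/7-.5,190+(v+.5)/7-.5,z)
print(f(348,322,.078),f(508,195,.078),(f(348,322,.078)+f(508,195,.078))/2)
p=o['position'];R=Rn.from_euler('xyz',o['tool_rot']).as_matrix()
print((proj(s,[p,p+R@[0,.03,0],p-R@[0,.03,0]])-[90,190])*7)
print('cell minus',f(493,390,.0235))
"
```

```text
t2.50 [ 0.5276 -0.2155  0.0818] [-179.9904    0.0645   11.1698] F [ 0.2785 -0.0978  1.1156] M [-0.0385  0.0015 -0.0042] w0.0600 q [-0.1107  0.7292  0.5806  1.8828 -0.5948  0.7096 -0.557 ]
[ 0.534  -0.2471  0.078 ] [ 0.5222 -0.1761  0.078 ] [ 0.5281 -0.2116  0.078 ]
[[413.981  253.1722]
 [347.7253 308.5431]
 [478.4194 199.3201]]
cell minus [ 0.5541 -0.2118  0.0235]
```

```bash
python3 -c "
from st import *
show();to([.5258,-.2195,.017],10.8)"
```

```text
t2.50 [ 0.5276 -0.2155  0.0818] [-179.9904    0.0645   11.1698] F [ 0.2785 -0.0978  1.1156] M [-0.0385  0.0015 -0.0042] w0.0600 q [-0.1107  0.7292  0.5806  1.8828 -0.5948  0.7096 -0.557 ]
-> [-0.0025  0.0036  0.0648] [-0.01  0.06  0.37]
```

>>> apply_moves --commands '[{"travel": [-0.0025,0.0036,0.01],"twist": [0,0,0.4],"claw": 0.06},{"travel": [-0.0025,0.0036,0.02],"twist": [0,0,0.4],"claw": 0.06},{"travel": [-0.0025,0.0036,0.03],"twist": [0,0,0.4],"claw": 0.06},{"travel": [-0.0025,0.0036,0.03],"twist": [0,0,0.4],"claw": 0.06},{"travel": [-0.0025,0.0036,0.03],"twist": [0,0,0.4],"claw": 0.06},{"travel": [-0.0025,0.0036,0.03],"twist": [0,0,0.4],"claw": 0.06}]'

```text
clock: 3.1
position: [0.5263, -0.2193, 0.0516]
tool_rot: [3.141, -0.0, 0.188]
force: [-0.8, -1.0, 1.2]
grip_width: 0.0599
```

```bash
python3 -c "
from st import *
show();to([.5258,-.2195,.017],10.8)"
```

```text
t3.10 [ 0.5263 -0.2193  0.0516] [179.9861  -0.0177  10.7943] F [-0.8321 -1.0013  1.2374] M [ 0.0181 -0.0231 -0.017 ] w0.0599 q [-0.0769  0.7716  0.5405  1.8926 -0.6314  0.6533 -0.5271]
-> [-0.0005  0.0001  0.0346] [ 0.01 -0.02 -0.01]
```

>>> apply_moves --commands '[{"travel": [0,0,0.01],"twist": [0,0,0],"claw": 0.06},{"travel": [0,0,0.02],"twist": [0,0,0],"claw": 0.06},{"travel": [0,0,0.03],"twist": [0,0,0],"claw": 0.06},{"travel": [0,0,0.0346],"twist": [0,0,0],"claw": 0.06},{"travel": [0,0,0.0346],"twist": [0,0,0],"claw": 0.06},{"travel": [0,0,0.0346],"twist": [0,0,0],"claw": 0.06},{"travel": [0,0,0.0346],"twist": [0,0,0],"claw": 0.06}]'

```text
clock: 3.8
position: [0.5263, -0.2194, 0.017]
tool_rot: [3.141, -0.0, 0.188]
force: [0.0, -0.1, -0.0]
grip_width: 0.0597
```

>>> apply_moves --commands '[{"travel": [0,0,0],"twist": [0,0,0],"claw": 0.04},{"travel": [0,0,0],"twist": [0,0,0],"claw": 0.036},{"travel": [0,0,0],"twist": [0,0,0],"claw": 0.03},{"travel": [0,0,0],"twist": [0,0,0],"claw": 0.025},{"travel": [0,0,0],"twist": [0,0,0],"claw": 0.025}]' --force 20

```text
clock: 4.3
position: [0.5263, -0.2195, 0.017]
tool_rot: [3.141, -0.001, 0.188]
force: [-0.7, -1.0, 5.8]
grip_width: 0.0321
```

```bash
python3 -c "
from st import *
show()
f=bot.grab_frame('scene');pickle.dump(f,open('scene2.pkl','wb'));crop(f,90,190,110,100,7,'pics/s2.png')"
```

```text
t4.30 [ 0.5263 -0.2195  0.017 ] [179.973   -0.0288  10.7896] F [-0.7453 -0.9791  5.7868] M [-0.2216  0.0823  0.0788] w0.0321 q [-0.0449  0.8216  0.492   1.8978 -0.6692  0.5912 -0.4965]
```

View pics/s2.png

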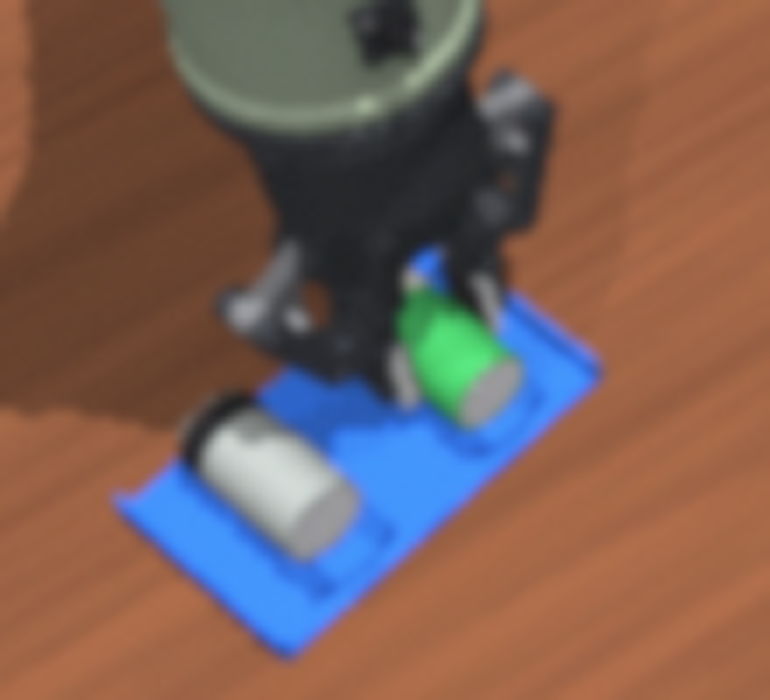

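>>> apply_moves --commands '[{"travel": [0,0,-0.0005],"twist": [0,0,0],"claw": 0.025},{"travel": [0,0,-0.001],"twist": [0,0,0],"claw": 0.025},{"travel": [0,0,-0.001],"twist": [0,0,0],"claw": 0.025}]' --force 50

```text
clock: 4.65
position: [0.5261, -0.2191, 0.0176]
tool_rot: [-3.141, 0.0, 0.188]
force: [0.4, -0.7, -0.3]
grip_width: 0.0309
```

>>> apply_moves --commands '[{"travel": [0,0,-0.005],"twist": [0,0,0],"claw": 0.025},{"travel": [0,0,-0.02],"twist": [0,0,0],"claw": 0.025},{"travel": [0,0,-0.04],"twist": [0,0,0],"claw": 0.025},{"travel": [0,0,-0.07],"twist": [0,0,0],"claw": 0.025},{"travel": [0,0,-0.1],"twist": [0,0,0],"claw": 0.025},{"travel": [0,0,-0.13],"twist": [0,0,0],"claw": 0.025},{"travel": [0,0,-0.13],"twist": [0,0,0],"claw": 0.025},{"travel": [0,0,-0.13],"twist": [0,0,0],"claw": 0.025},{"travel": [0,0,-0.13],"twist": [0,0,0],"claw": 0.025}]'

```text
clock: 5.55
position: [0.5257, -0.2189, 0.1473]
tool_rot: [-3.141, 0.001, 0.188]
force: [-0.6, -0.3, -1.7]
grip_width: 0.0314
```

```bash
python3 -c "
from st import *
show()
f=bot.grab_frame('scene');pickle.dump(f,open('scene3.pkl','wb'));crop(f,90,110,110,100,7,'pics/s3.png')
p=o['position'];R=Rn.from_euler('xyz',o['tool_rot']).as_matrix()
c=p+R@[0,0,-.0065]
print((proj(f,[c+R@[.02975,0,0],c-R@[.02975,0,0]])-[90,110])*7)
to([.597,.18,.15],4.7)"
```

```text
t5.55 [ 0.5257 -0.2189  0.1473] [-179.9646    0.0443   10.8   ] F [-0.6116 -0.2956 -1.651 ] M [-0.0042  0.0223 -0.024 ] w0.0314 q [-0.1609  0.6419  0.6646  1.8494 -0.5225  0.833  -0.6128]
[[422.7269 739.3882]
 [303.9632 645.1371]]
-> [ 0.1448 -0.3785 -0.0026] [-0.03  0.05  6.1 ]
```

View pics/s3.png

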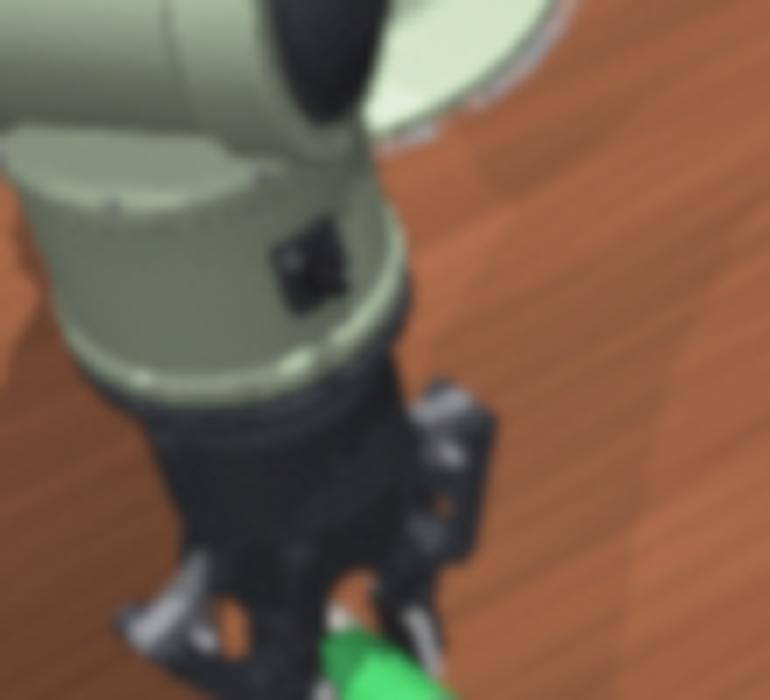

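```bash
python3 -c "
from h import *
f=load('scene3');crop(f,110,170,80,75,9,'pics/s3.png')
print((np.array([[422.7,739.4],[304,645.1]])/7+[90,110]-[110,170])*9)"
```

```text
[[363.47142857 410.65714286]
 [210.85714286 289.41428571]]
```

View pics/s3.png

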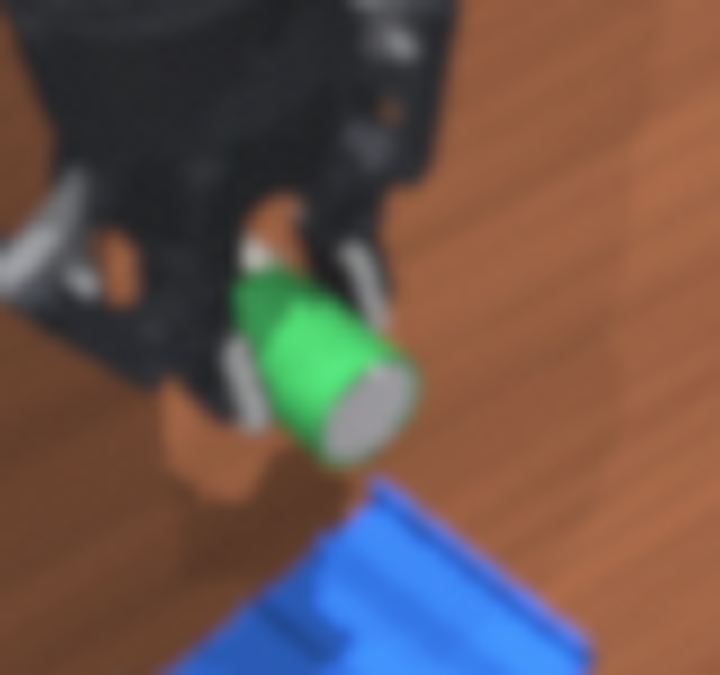

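```bash
cat >> st.py <<'E'
BAY=np.array([.6026,.1782]);YAW=4.7;FL=18.
EX=-np.array([np.cos(np.radians(YAW)),np.sin(np.radians(YAW))]);EY=np.array([-EX[1],EX[0]])
def tcp(xl,hl,th,y=0):
    c,s=np.cos(np.radians(th)),np.sin(np.radians(th))
    x=xl+29.75*c-10*s;h=hl+29.75*s+10*c
    return np.r_[BAY+EX*x/1e3+EY*y/1e3,(FL+h)/1e3]
def where():
    R=Rn.from_euler('xyz',o["tool_rot"]).as_matrix()
    cx=-R[:,0]; th=np.degrees(np.arcsin(cx[2])); c,s=np.cos(np.radians(th)),np.sin(np.radians(th))
    d=(o["position"][:2]-BAY)*1e3
    print("t%.2f th%.2f xl%.2f hl%.2f y%.2f yawerr%.2f w%.4f"%(o["clock"],th,d@EX-29.75*c+10*s,o["position"][2]*1e3-FL-29.75*s-10*c,d@EY,np.degrees(np.arctan2(cx@np.r_[EY,0],cx@np.r_[EX,0])),o["grip_width"]),"F bay x,y,z:",o["force"][:2]@EX,o["force"][:2]@EY,o["force"][2])
def goto(xl,hl,th,y=0): print("goto",xl,hl,th); to(tcp(xl,hl,th,y),YAW,th)
E
python3 -c "
from st import *
show();where();goto(-18,18.5+60,0);goto(-18,45,25)"
```

```text
t5.60 [ 0.5257 -0.219   0.1471] [-179.9648    0.0647   10.7947] F [-0.3448  0.2039 -1.623 ] M [ 0.0115  0.0627 -0.0265] w0.0316 q [-0.1607  0.6423  0.6645  1.8493 -0.5226  0.8329 -0.6127]
t5.60 th0.06 xl79.48 hl119.04 y389.55 yawerr6.09 w0.0316 F bay x,y,z: 0.32694023328660143 -0.2314989329476787 -1.622965463108668
goto -18 78.5 0
-> [ 0.1383 -0.377   0.0406] [-0.03  0.07  6.09]
goto -18 45 25
-> [ 0.1453 -0.3762  0.0625] [  1.3  -24.91   6.  ]
```

>>> apply_moves --commands '[{"travel": [0.145,-0.376,0],"twist": [1.3,-24.9,6],"claw": 0.025},{"travel": [0.145,-0.376,0],"twist": [1.3,-24.9,6],"claw": 0.025},{"travel": [0.145,-0.376,0],"twist": [1.3,-24.9,6],"claw": 0.025},{"travel": [0.145,-0.376,0],"twist": [1.3,-24.9,6],"claw": 0.025},{"travel": [0.145,-0.376,0],"twist": [1.3,-24.9,6],"claw": 0.025},{"travel": [0.145,-0.376,0],"twist": [1.3,-24.9,6],"claw": 0.025},{"travel": [0.145,-0.376,0],"twist": [1.3,-24.9,6],"claw": 0.025},{"travel": [0.145,-0.376,0],"twist": [1.3,-24.9,6],"claw": 0.025},{"travel": [0.145,-0.376,0],"twist": [1.3,-24.9,6],"claw": 0.025},{"travel": [0.145,-0.376,0],"twist": [1.3,-24.9,6],"claw": 0.025}]'

```text
clock: 6.6
position: [0.5977, 0.1784, 0.1463]
tool_rot: [3.141, 0.437, 0.084]
force: [0.3, -0.5, -1.8]
grip_width: 0.0313
```

>>> apply_moves --commands '[{"travel": [0,0,0],"twist": [0,0,0],"claw": 0.025},{"travel": [0,0,0],"twist": [0,0,0],"claw": 0.025},{"travel": [0,0,0],"twist": [0,0,0],"claw": 0.025}]'

```text
clock: 6.9
position: [0.5982, 0.1762, 0.1477]
tool_rot: [3.141, 0.435, 0.08]
force: [0.3, -1.6, -1.0]
grip_width: 0.0313
```

```bash
python3 -c "
from st import *
show();where();goto(-18,35,25);
for n in ('top','scene'):
    f=bot.grab_frame(n);pickle.dump(f,open(n+'4.pkl','wb'))
crop(load('top4'),165,120,110,100,7,'pics/t4.png');crop(load('scene4'),230,100,110,100,7,'pics/s4.png')
"
```

```text
t6.90 [0.5982 0.1762 0.1477] [179.9571  24.9291   4.5922] F [ 0.2691 -1.6235 -1.0252] M [ 0.0631 -0.5872  0.0197] w0.0313 q [-0.6649  0.9698  0.6839  1.2962 -0.5555  1.5201 -1.4192]
t6.90 th24.93 xl-18.21 hl108.12 y1.65 yawerr-0.11 w0.0313 F bay x,y,z: -0.1351415565892437 1.6400505415669113 -1.0251628125255878
goto -18 35 25
-> [ 0.0306 -0.0017  0.0664] [-0.   -0.07 -0.1 ]
```

View pics/s4.png

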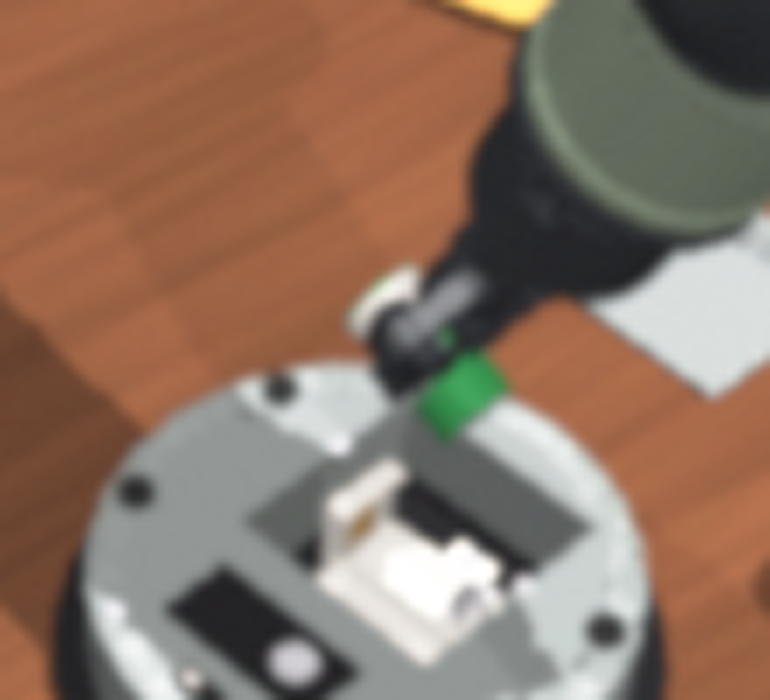

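View pics/t4.png

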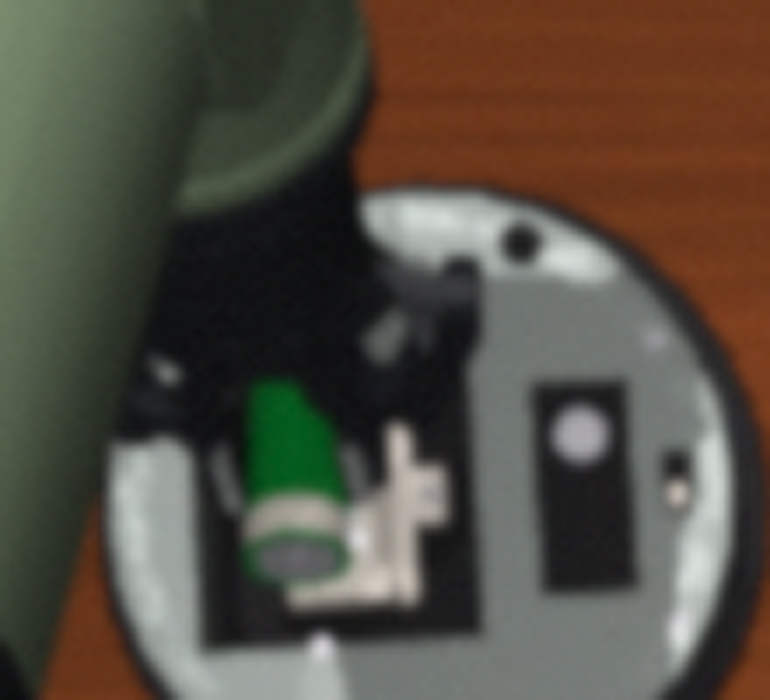

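>>> apply_moves --commands '[{"travel": [0.01,-0.0017,0.022],"twist": [0,0,0],"claw": 0.025},{"travel": [0.02,-0.0017,0.044],"twist": [0,0,0],"claw": 0.025},{"travel": [0.0306,-0.0017,0.0664],"twist": [0,0,0],"claw": 0.025},{"travel": [0.0306,-0.0017,0.0664],"twist": [0,0,0],"claw": 0.025},{"travel": [0.0306,-0.0017,0.0664],"twist": [0,0,0],"claw": 0.025},{"travel": [0.0306,-0.0017,0.0664],"twist": [0,0,0],"claw": 0.025},{"travel": [0.0306,-0.0017,0.0664],"twist": [0,0,0],"claw": 0.025}]'

```text
clock: 7.7
position: [0.5984, 0.1789, 0.0759]
tool_rot: [3.142, 0.433, 0.082]
force: [-0.8, 0.5, -0.6]
grip_width: 0.0312
```

```bash
python3 -c "
from st import *
where();goto(-18,19,25);
for n in ('top','scene'):
    f=bot.grab_frame(n);pickle.dump(f,open(n+'5.pkl','wb'))
crop(load('top5'),165,120,110,100,7,'pics/t5.png');crop(load('scene5'),230,120,110,100,7,'pics/s5.png')
"
```

```text
t7.70 th24.83 xl-18.63 hl36.31 y-1.04 yawerr-0.00 w0.0312 F bay x,y,z: 0.7058409838079622 -0.5763882115899631 -0.5913176497634357
goto -18 19 25
-> [0.0067 0.001  0.0159] [ 0.   -0.17 -0.  ]
```

View pics/s5.png

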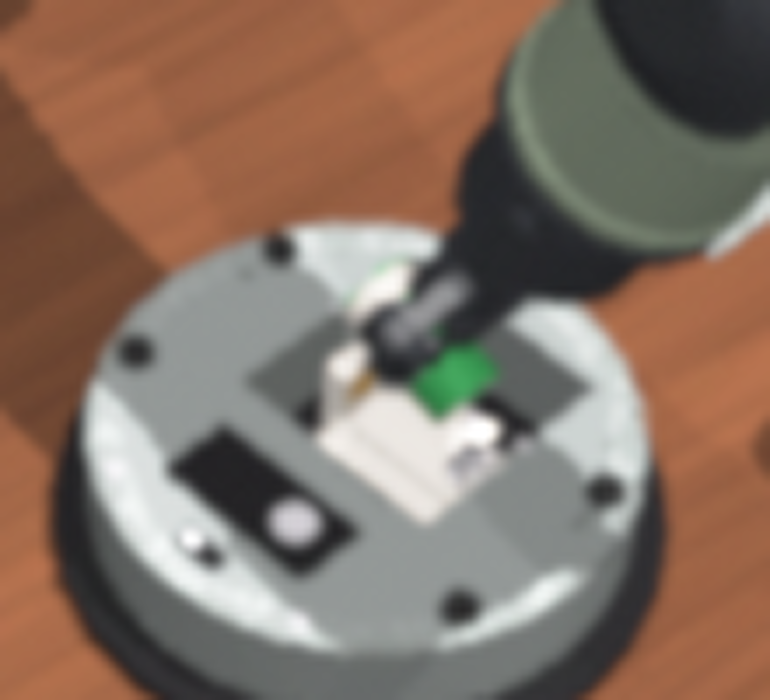

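View pics/t5.png

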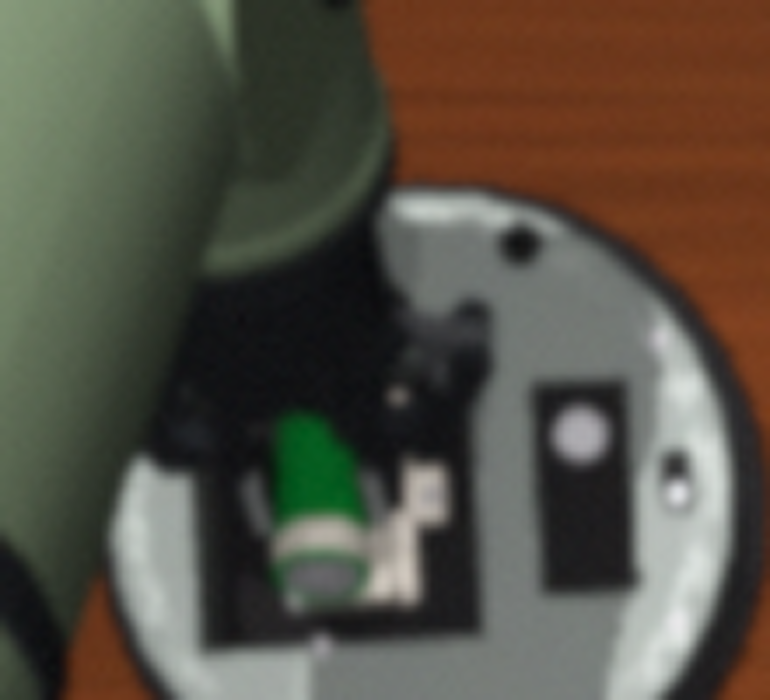

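>>> apply_moves --commands '[{"travel": [0.003,0.001,0.008],"twist": [0,-0.1,0],"claw": 0.025},{"travel": [0.0067,0.001,0.0159],"twist": [0,-0.17,0],"claw": 0.025},{"travel": [0.0067,0.001,0.0159],"twist": [0,-0.17,0],"claw": 0.025},{"travel": [0.0067,0.001,0.0159],"twist": [0,-0.17,0],"claw": 0.025},{"travel": [0.0067,0.001,0.0159],"twist": [0,-0.17,0],"claw": 0.025},{"travel": [0.0067,0.001,0.0159],"twist": [0,-0.17,0],"claw": 0.025}]'

```text
clock: 8.4
position: [0.5974, 0.1777, 0.0571]
tool_rot: [3.141, 0.438, 0.082]
force: [4.3, -0.7, 2.1]
grip_width: 0.0312
```

```bash
cat >> st.py <<'E'
def avg(n=4):
    global o
    F=[];M=[]
    for i in range(n):
        bot.grab_frame("top"); o=bot.observe(); F.append(o["force"]);M.append(o["moment"])
    F=np.array(F);m=F.mean(0);print("avgF bay",m[:2]@EX,m[:2]@EY,m[2],"sd",F.std(0))
    where()
E
python3 -c "
from st import *
where();avg();goto(-24,19,25);goto(-24,18,25)
"
```

```text
t8.40 th25.08 xl-17.49 hl17.45 y0.09 yawerr-0.02 w0.0312 F bay x,y,z: -4.202567857151096 1.0172997697005062 2.056522800493898
avgF bay -3.911269793992485 1.0587075005498057 1.3804965497945387 sd [0.3073 0.2022 0.6301]
t8.60 th25.08 xl-17.43 hl17.59 y-0.01 yawerr-0.01 w0.0309 F bay x,y,z: -4.099191257448119 1.0329578804839876 0.7162877740139879
goto -24 19 25
-> [ 0.0053  0.     -0.004 ] [ 0.03  0.08 -0.01]
goto -24 18 25
-> [ 0.0058  0.     -0.0031] [ 0.03  0.08 -0.01]
```

```bash
python3 -c "
from st import *
goto(-21,21,25)
"
```

```text
goto -21 21 25
-> [ 0.0018  0.     -0.0046] [ 0.03  0.08 -0.01]
```

>>> apply_moves --commands '[{"travel": [0.0009,0,-0.0023],"twist": [0,0,0],"claw": 0.025},{"travel": [0.0018,0,-0.0046],"twist": [0,0,0],"claw": 0.025},{"travel": [0.0018,0,-0.0046],"twist": [0,0,0],"claw": 0.025},{"travel": [0.0018,0,-0.0046],"twist": [0,0,0],"claw": 0.025},{"travel": [0.0018,0,-0.0046],"twist": [0,0,0],"claw": 0.025}]'

```text
clock: 9.1
position: [0.6007, 0.1781, 0.0606]
tool_rot: [3.141, 0.438, 0.082]
force: [0.3, 1.0, -0.9]
grip_width: 0.0311
```

```bash
python3 -c "
from st import *
where();avg();goto(-25,21,25);goto(-22,19,25)
"
```

```text
t9.10 th25.11 xl-20.78 hl20.97 y-0.08 yawerr-0.01 w0.0311 F bay x,y,z: -0.3407125096165611 -1.0088085819895896 -0.9049692492312081
avgF bay -0.16839058632773735 0.19037170894825808 -1.4240205545936186 sd [0.2243 0.3742 0.3998]
t9.30 th25.10 xl-20.83 hl21.04 y-0.09 yawerr-0.01 w0.0312 F bay x,y,z: 0.08899184454902874 -0.030025658548458137 -2.0397891225427895
goto -25 21 25
-> [ 0.0038  0.0001 -0.0017] [ 0.02  0.1  -0.01]
goto -22 19 25
-> [0.0019 0.0001 0.0014] [ 0.02  0.1  -0.01]
```

>>> apply_moves --commands '[{"travel": [0.001,0.0001,0.0008],"twist": [0,0.1,0],"claw": 0.025},{"travel": [0.0019,0.0001,0.0012],"twist": [0,0.1,0],"claw": 0.025},{"travel": [0.0028,0.0001,0.0008],"twist": [0,0.1,0],"claw": 0.025},{"travel": [0.0037,0.0001,0.0004],"twist": [0,0.1,0],"claw": 0.025},{"travel": [0.0037,0.0001,0.0004],"twist": [0,0.1,0],"claw": 0.025},{"travel": [0.0037,0.0001,0.0004],"twist": [0,0.1,0],"claw": 0.025}]'

```text
clock: 9.9
position: [0.604, 0.1783, 0.0588]
tool_rot: [3.141, 0.436, 0.082]
force: [-0.3, -0.1, -1.4]
grip_width: 0.0308
```

```bash
python3 -c "
from st import *
avg(3)
"
```

```text
avgF bay 0.8694434198076307 0.2980145036132927 -1.4453088663110494 sd [0.2938 0.0499 0.1399]
t10.05 th25.00 xl-24.08 hl19.17 y0.01 yawerr-0.01 w0.0309 F bay x,y,z: 1.2877234169996192 0.3196559694687208 -1.3012639336497165
```

>>> apply_moves --commands '[{"travel": [0.0009,0,-0.0004],"twist": [0,0,0],"claw": 0.025},{"travel": [0.0018,0,-0.0008],"twist": [0,0,0],"claw": 0.025},{"travel": [0.0027,0,-0.0013],"twist": [0,0,0],"claw": 0.025},{"travel": [0.0027,0,-0.0013],"twist": [0,0,0],"claw": 0.025},{"travel": [0.0027,0,-0.0013],"twist": [0,0,0],"claw": 0.025}]'

```text
clock: 10.55
position: [0.6069, 0.1785, 0.0588]
tool_rot: [3.141, 0.436, 0.082]
force: [-3.1, -0.1, -0.5]
grip_width: 0.031
```

```bash
python3 -c "
from st import *
avg(3)
"
```

```text
avgF bay 2.2800985757988035 -0.3393061503379101 -0.7567654626303919 sd [0.1263 0.1137 0.6144]
t10.70 th25.00 xl-27.07 hl19.21 y0.02 yawerr-0.01 w0.0313 F bay x,y,z: 2.4617103181246494 -0.3066733465967726 -0.8797020203221341
```

>>> apply_moves --commands '[{"travel": [0.0009,0,-0.0004],"twist": [0,0,0],"claw": 0.025},{"travel": [0.0018,0,-0.0008],"twist": [0,0,0],"claw": 0.025},{"travel": [0.0027,0,-0.0013],"twist": [0,0,0],"claw": 0.025},{"travel": [0.0036,0,-0.0017],"twist": [0,0,0],"claw": 0.025},{"travel": [0.0036,0,-0.0017],"twist": [0,0,0],"claw": 0.025},{"travel": [0.0036,0,-0.0017],"twist": [0,0,0],"claw": 0.025}]'

```text
clock: 11.3
position: [0.6108, 0.1788, 0.0588]
tool_rot: [3.141, 0.437, 0.082]
force: [-5.2, -0.2, -0.6]
grip_width: 0.0311
```

```bash
python3 -c "
from st import *
avg(4)
f=bot.grab_frame('scene');crop(f,230,120,110,100,7,'pics/s6.png')
"
```

```text
avgF bay 5.522516369504772 -0.2418036909822179 -0.4786345068199864 sd [0.2819 0.4292 0.28  ]
t11.50 th25.02 xl-30.94 hl19.21 y-0.01 yawerr-0.01 w0.0310 F bay x,y,z: 5.334833178451568 -0.7743501289042988 -0.46479111936229117
```

View pics/s6.png

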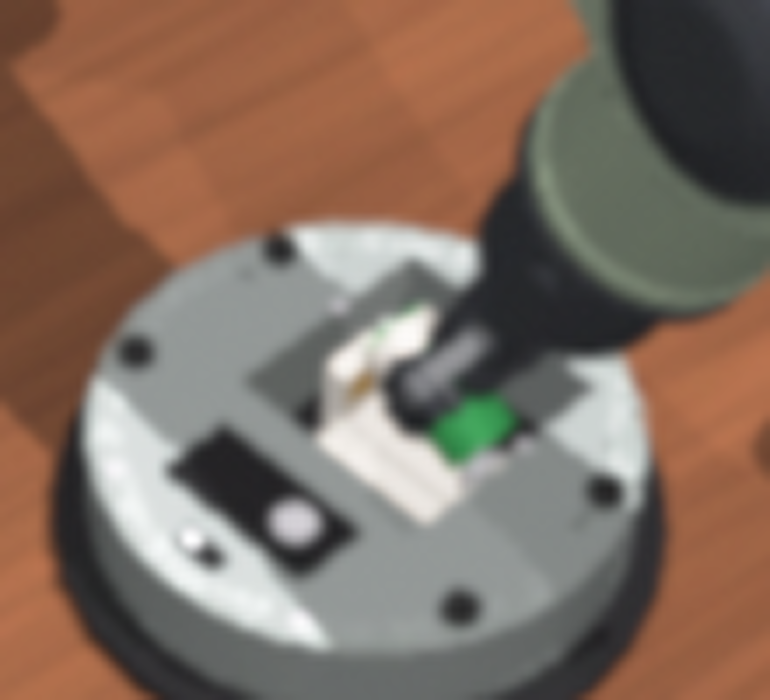

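```bash
cat >> st.py <<'E'
XS=-40.0
def lo(hl,th): return XS+(25.5-hl)*np.tan(np.radians(th))
def wp(th,hl,m): x=lo(hl,th)+m; print("m now?"); goto(round(x,2),hl,th)
E
python3 -c "
from st import *
where();wp(25,19.2,1.5);wp(20,18,1.0)
"
```

```text
t11.55 th25.03 xl-30.92 hl19.20 y0.01 yawerr-0.01 w0.0310 F bay x,y,z: 5.412396157631004 -0.7042030684727988 -0.28932690703516495
m now?
goto -35.56 19.2 25
-> [ 0.0042 -0.     -0.002 ] [ 0.02  0.03 -0.01]
m now?
goto -36.27 18 20
-> [ 0.0046 -0.      0.0015] [ 0.02  5.03 -0.01]
```

>>> apply_moves --commands '[{"travel": [0.0009,0,-0.0004],"twist": [0,0,0],"claw": 0.025},{"travel": [0.0018,0,-0.0008],"twist": [0,0,0],"claw": 0.025},{"travel": [0.0027,0,-0.0013],"twist": [0,0,0],"claw": 0.025},{"travel": [0.0036,0,-0.0017],"twist": [0,0,0],"claw": 0.025},{"travel": [0.0042,0,-0.002],"twist": [0,0,0],"claw": 0.025},{"travel": [0.0042,0,-0.002],"twist": [0,0,0],"claw": 0.025}]'

```text
clock: 12.15
position: [0.6151, 0.1792, 0.0589]
tool_rot: [3.141, 0.438, 0.082]
force: [-7.0, -0.1, 0.0]
grip_width: 0.0312
```

```bash
python3 -c "
from st import *
avg(4);wp(20,18,1.0);wp(15,15,1.0)
"
```

```text
avgF bay 8.333286505328626 -0.614313730271826 1.1522961226441137 sd [0.1904 0.2011 0.5323]
t12.35 th25.08 xl-35.16 hl19.22 y-0.01 yawerr-0.02 w0.0314 F bay x,y,z: 8.360768509105865 -0.9617738353946655 1.7369355329095821
m now?
goto -36.27 18 20
-> [0.0008 0.     0.0033] [ 0.02  5.08 -0.01]
m now?
goto -36.19 15 15
-> [0.0014 0.     0.0087] [ 0.02 10.08 -0.01]
```

>>> apply_moves --commands '[{"travel": [0.0003,0,0.0011],"twist": [0,1.7,0],"claw": 0.025},{"travel": [0.0006,0,0.0022],"twist": [0,3.4,0],"claw": 0.025},{"travel": [0.0008,0,0.0033],"twist": [0,5.1,0],"claw": 0.025},{"travel": [0.0008,0,0.0033],"twist": [0,5.1,0],"claw": 0.025},{"travel": [0.0008,0,0.0033],"twist": [0,5.1,0],"claw": 0.025}]'

```text
clock: 12.85
position: [0.6144, 0.1792, 0.0562]
tool_rot: [3.141, 0.348, 0.082]
force: [-8.8, -0.7, 6.3]
grip_width: 0.031
```

```bash
python3 -c "
from st import *
avg(4);wp(15,15,1.0)
"
```

```text
avgF bay 8.911325698586632 0.2460603044131346 7.143583073519472 sd [0.2108 0.0927 0.4476]
t13.05 th19.96 xl-36.46 hl18.55 y0.00 yawerr-0.00 w0.0312 F bay x,y,z: 8.909982882666318 0.3018630175142557 6.674009820656245
m now?
goto -36.19 15 15
-> [ 0.0002 -0.      0.006 ] [ 0.01  4.96 -0.  ]
```

```bash
cat >> st.py <<'E'
def mom(n=4):
    global o
    F=[];M=[]
    for i in range(n):
        bot.grab_frame("top"); o=bot.observe(); F.append(o["force"]);M.append(o["moment"])
    F=np.mean(F,0);M=np.mean(M,0)*1e3
    print("F",F[:2]@EX,F[:2]@EY,F[2],"M bay x,y,z (Nmm)",M[:2]@EX,M[:2]@EY,M[2])
    where()
E
python3 -c "
from st import *
mom(5)
"
```

```text
F 8.667780967332293 -0.5891593873201248 7.349568370357633 M bay x,y,z (Nmm) -74.41938992685502 -1935.89309022274 -7.718379946953305
t13.30 th19.96 xl-36.48 hl18.54 y-0.01 yawerr-0.01 w0.0314 F bay x,y,z: 8.510885034192503 -1.4550861393896644 6.498903962872259
```

>>> apply_moves --commands '[{"travel": [0,0,0],"twist": [0,0,0],"claw": 0.025},{"travel": [0,0,0.001],"twist": [0,0.8,0],"claw": 0.025},{"travel": [0.0001,0,0.002],"twist": [0,1.7,0],"claw": 0.025},{"travel": [0.0001,0,0.003],"twist": [0,2.5,0],"claw": 0.025},{"travel": [0.0001,0,0.004],"twist": [0,3.3,0],"claw": 0.025},{"travel": [0.0002,0,0.005],"twist": [0,4.1,0],"claw": 0.025},{"travel": [0.0002,0,0.006],"twist": [0,5,0],"claw": 0.025},{"travel": [0.0002,0,0.006],"twist": [0,5,0],"claw": 0.025},{"travel": [0.0002,0,0.006],"twist": [0,5,0],"claw": 0.025}]' --force 100

```text
clock: 14.2
position: [0.6126, 0.179, 0.0504]
tool_rot: [3.141, 0.261, 0.082]
force: [-9.4, -1.5, 8.1]
grip_width: 0.0299
```

```bash
python3 -c "
from st import *
mom(4);wp(13,13.5,.7);wp(10,11,.4)
for n in ('scene','top'):
    f=bot.grab_frame(n);pickle.dump(f,open(n+'7.pkl','wb'))
crop(load('top7'),165,120,110,100,7,'pics/t7.png');crop(load('scene7'),250,130,80,70,9,'pics/s7.png')
"
```

```text
F 9.189587454593195 -0.018110018729837876 8.051679702270135 M bay x,y,z (Nmm) 19.983507649965436 -1958.55647359759 11.088329512667984
t14.40 th14.96 xl-36.25 hl15.07 y0.09 yawerr-0.01 w0.0296 F bay x,y,z: 9.009017989378965 0.625936076421821 7.941690635416693
m now?
goto -36.53 13.5 13
-> [ 0.0004 -0.0001  0.0025] [ 0.01  1.96 -0.01]
m now?
goto -37.04 11 10
-> [ 0.0011 -0.0001  0.0063] [ 0.01  4.96 -0.01]
```

View pics/s7.png

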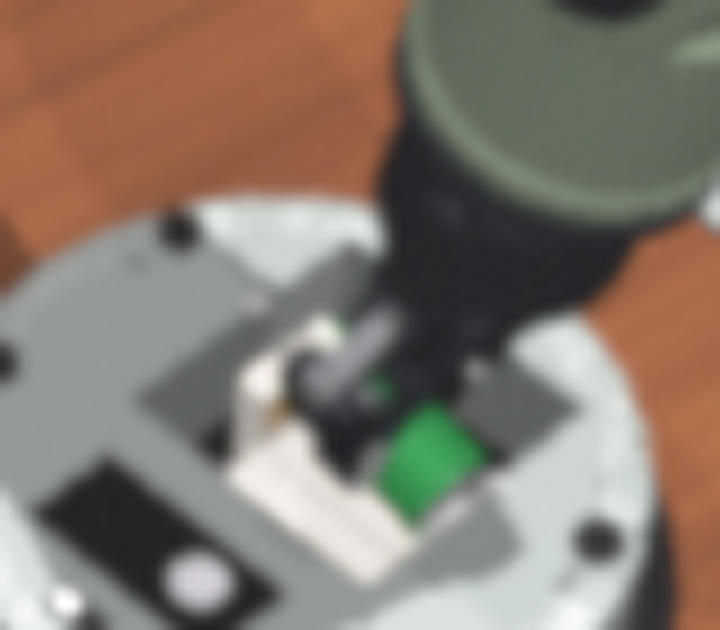

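View pics/t7.png

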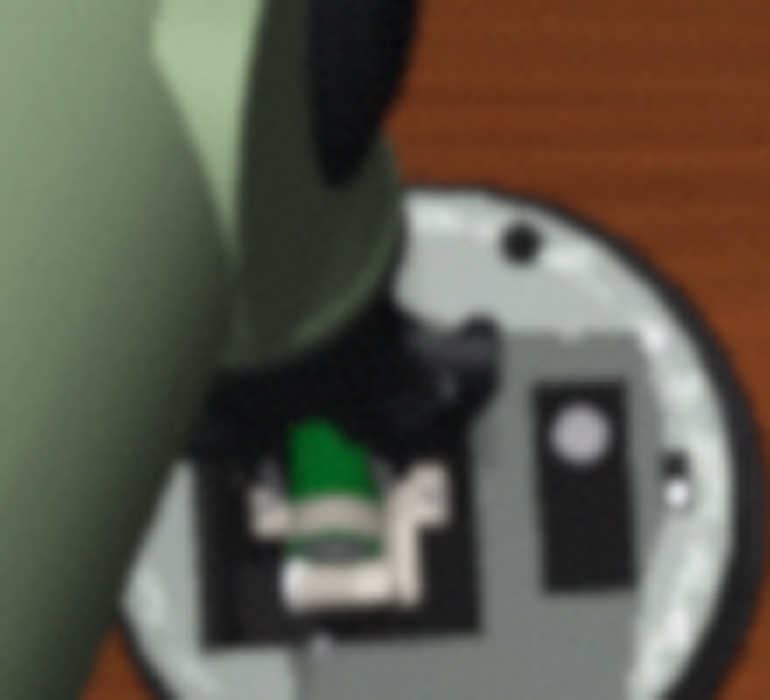

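>>> apply_moves --commands '[{"travel": [0.0002,-0.0001,0.0012],"twist": [0,1,0],"claw": 0.025},{"travel": [0.0004,-0.0001,0.0025],"twist": [0,2,0],"claw": 0.025},{"travel": [0.0006,-0.0001,0.0034],"twist": [0,2.7,0],"claw": 0.025},{"travel": [0.0008,-0.0001,0.0043],"twist": [0,3.4,0],"claw": 0.025},{"travel": [0.0008,-0.0001,0.0043],"twist": [0,3.4,0],"claw": 0.025},{"travel": [0.0008,-0.0001,0.0043],"twist": [0,3.4,0],"claw": 0.025}]'

```text
clock: 15.1
position: [0.6121, 0.179, 0.0459]
tool_rot: [3.141, 0.202, 0.082]
force: [-8.9, -0.1, 6.0]
grip_width: 0.0297
```

```bash
python3 -c "
from st import *
mom(4);wp(10,11,.4);wp(9,9,.35);print(lo(11,10))
"
```

```text
F 9.39189476631972 0.4632974402725216 6.082735185449102 M bay x,y,z (Nmm) 50.617159119533284 -1965.1894852260568 26.74200670357001
t15.30 th11.57 xl-36.77 hl12.09 y-0.03 yawerr-0.01 w0.0295 F bay x,y,z: 9.728767570001578 -0.12255637817109807 5.8119910174595075
m now?
goto -37.04 11 10
-> [0.0002 0.     0.0018] [ 0.01  1.57 -0.01]
m now?
goto -37.04 9 9
-> [0.0005 0.     0.0043] [ 0.01  2.57 -0.01]
-37.44325877972726
```

>>> apply_moves --commands '[{"travel": [0.0002,0,0.0009],"twist": [0,0.8,0],"claw": 0.025},{"travel": [0.0003,0,0.0018],"twist": [0,1.6,0],"claw": 0.025},{"travel": [0.0004,0,0.003],"twist": [0,2.1,0],"claw": 0.025},{"travel": [0.0005,0,0.0043],"twist": [0,2.6,0],"claw": 0.025},{"travel": [0.0005,0,0.0043],"twist": [0,2.6,0],"claw": 0.025},{"travel": [0.0005,0,0.0043],"twist": [0,2.6,0],"claw": 0.025}]'

```text
clock: 15.9
position: [0.6117, 0.179, 0.0414]
tool_rot: [3.141, 0.157, 0.082]
force: [-9.1, -1.4, 5.5]
grip_width: 0.0297
```

```bash
python3 -c "
from st import *
mom(4);wp(9,7,.35);wp(9,5,.35)
"
```

```text
F 8.916939131413018 -0.11920561756804986 5.138613683981116 M bay x,y,z (Nmm) 23.72437790904011 -1947.4415403231208 -8.192445969824554
t16.10 th8.98 xl-37.00 hl8.93 y-0.04 yawerr-0.00 w0.0297 F bay x,y,z: 8.763351654077551 -0.6198427999372487 5.2528907879318165
m now?
goto -36.72 7 9
-> [0.     0.     0.0019] [ 0.01 -0.02 -0.  ]
m now?
goto -36.4 5 9
-> [0.    0.    0.004] [ 0.01 -0.02 -0.  ]
```

>>> apply_moves --commands '[{"travel": [0.0003,0,0],"twist": [0,0,0],"claw": 0.025},{"travel": [0.0003,0,0.001],"twist": [0,0,0],"claw": 0.025},{"travel": [0.0003,0,0.002],"twist": [0,0,0],"claw": 0.025},{"travel": [0.0003,0,0.002],"twist": [0,0,0],"claw": 0.025},{"travel": [0.0003,0,0.002],"twist": [0,0,0],"claw": 0.025}]'

```text
clock: 16.6
position: [0.6117, 0.179, 0.0394]
tool_rot: [3.141, 0.157, 0.082]
force: [-10.0, -0.9, 5.4]
grip_width: 0.0294
```

```bash
python3 -c "
from st import *
mom(4);wp(9,5,.1)
"
```

```text
F 10.31806451402592 0.04463263206092692 5.7221734237487585 M bay x,y,z (Nmm) 11.226054781109292 -2015.4301683898327 25.79082788975237
t16.80 th8.98 xl-36.92 hl6.88 y-0.05 yawerr-0.00 w0.0295 F bay x,y,z: 10.469199400073524 0.7796440818348077 5.091654658804547
m now?
goto -36.65 5 9
-> [0.     0.0001 0.0019] [ 0.01 -0.02 -0.  ]
```

```bash
python3 -c "
from st import *
wp(8.5,5,.3);wp(8,3.8,.4)
"
```

```text
m now?
goto -36.64 5 8.5
-> [-0.0001  0.0001  0.0022] [ 0.01  0.48 -0.  ]
m now?
goto -36.55 3.8 8
-> [-0.0001  0.      0.0036] [ 0.01  0.98 -0.  ]
```

>>> apply_moves --commands '[{"travel": [-0.0001,0,0.0011],"twist": [0,0.2,0],"claw": 0.025},{"travel": [-0.0001,0,0.0022],"twist": [0,0.5,0],"claw": 0.025},{"travel": [-0.0001,0,0.003],"twist": [0,0.8,0],"claw": 0.025},{"travel": [-0.0001,0,0.0036],"twist": [0,1,0],"claw": 0.025},{"travel": [-0.0001,0,0.0036],"twist": [0,1,0],"claw": 0.025},{"travel": [-0.0001,0,0.0036],"twist": [0,1,0],"claw": 0.025}]'

```text
clock: 17.4
position: [0.6111, 0.1789, 0.0359]
tool_rot: [3.141, 0.139, 0.082]
force: [-9.4, -0.8, 5.9]
grip_width: 0.0296
```

```bash
python3 -c "
from st import *
mom(4);wp(5,2.5,1);wp(2,1,1)
for n in ('scene','top'):
    f=bot.grab_frame(n);pickle.dump(f,open(n+'8.pkl','wb'))
crop(load('top8'),185,160,60,60,11,'pics/t8.png');crop(load('scene8'),255,135,70,60,10,'pics/s8.png')
"
```

```text
F 9.379165929556697 0.18860149739447749 5.450756179723947 M bay x,y,z (Nmm) 9.190025188056167 -1881.3013914369835 16.429211760494404
t17.60 th7.98 xl-36.60 hl3.84 y-0.05 yawerr-0.00 w0.0300 F bay x,y,z: 9.977546392093178 -0.37578454689718105 5.834189312013048
m now?
goto -36.99 2.5 5
-> [0.0001 0.0001 0.0028] [ 0.01  2.98 -0.  ]
m now?
goto -38.14 1 2
-> [0.001  0.0001 0.0057] [ 0.01  5.98 -0.  ]
```

View pics/s8.png

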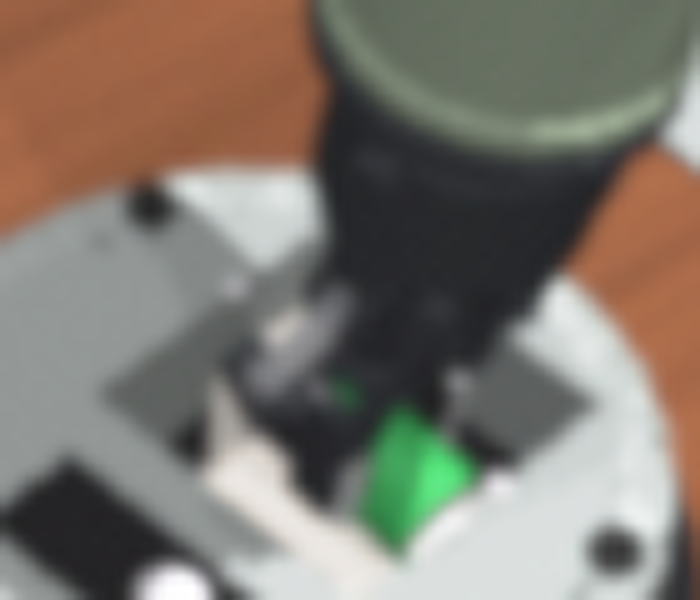

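View pics/t8.png

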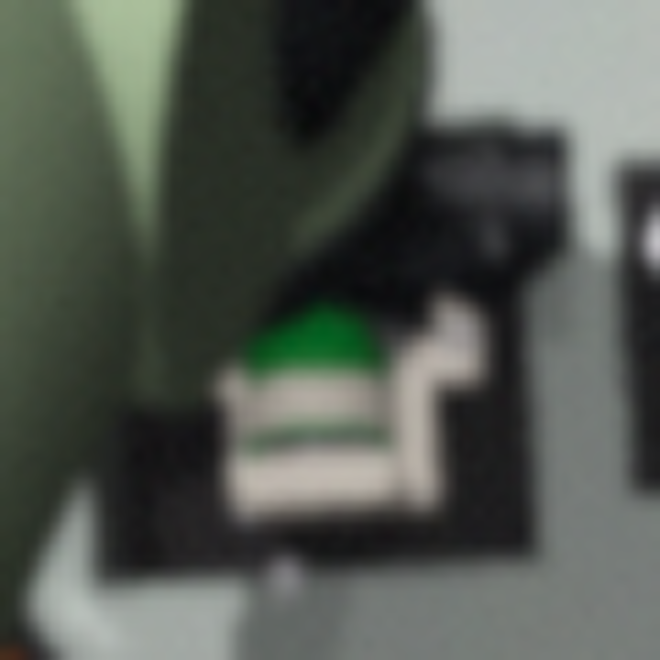

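>>> apply_moves --commands '[{"travel": [0,0.0001,0.001],"twist": [0,1,0],"claw": 0.025},{"travel": [0,0.0001,0.0019],"twist": [0,2,0],"claw": 0.025},{"travel": [0.0001,0.0001,0.0028],"twist": [0,3,0],"claw": 0.025},{"travel": [0.0001,0.0001,0.0028],"twist": [0,3,0],"claw": 0.025},{"travel": [0.0001,0.0001,0.0028],"twist": [0,3,0],"claw": 0.025}]'

```text
clock: 18.2
position: [0.6107, 0.1788, 0.033]
tool_rot: [3.141, 0.087, 0.082]
force: [-9.3, -0.1, 5.2]
grip_width: 0.0296
```

```bash
python3 -c "
from st import *
mom(4);wp(2,1.2,.9);wp(0,.5,.9)
"
```

```text
F 9.28259842310782 0.38215884261016364 5.139252273645743 M bay x,y,z (Nmm) 13.125370984321872 -1797.6588091746642 25.800190673907615
t18.40 th4.97 xl-37.03 hl2.46 y0.05 yawerr-0.00 w0.0298 F bay x,y,z: 9.089164041372172 -0.34112288017740255 5.230576947157863
m now?
goto -38.25 1.2 2
-> [ 0.0008 -0.      0.0027] [ 0.01  2.97 -0.  ]
m now?
goto -39.1 0.5 0
-> [ 0.0015 -0.      0.0044] [ 0.01  4.97 -0.  ]
```

>>> apply_moves --commands '[{"travel": [0.0002,0,0.0009],"twist": [0,1,0],"claw": 0.025},{"travel": [0.0003,0,0.0018],"twist": [0,2,0],"claw": 0.025},{"travel": [0.0004,0,0.0027],"twist": [0,3,0],"claw": 0.025},{"travel": [0.0004,0,0.0027],"twist": [0,3,0],"claw": 0.025},{"travel": [0.0004,0,0.0027],"twist": [0,3,0],"claw": 0.025}]'

```text
clock: 18.9
position: [0.6109, 0.1788, 0.0302]
tool_rot: [3.141, 0.034, 0.082]
force: [-9.5, -1.0, 3.6]
grip_width: 0.0297
```

```bash
python3 -c "
from st import *
mom(4);goto(-38.4,.5,0);goto(-38.4,0,0)
"
```

```text
F 9.685236464207307 0.43957022629252057 3.917585014134143 M bay x,y,z (Nmm) 61.29895863100726 -1763.4976430988359 -3.1264169949137868
t19.10 th1.98 xl-37.76 hl1.15 y0.08 yawerr0.00 w0.0297 F bay x,y,z: 10.495207898995023 0.428190602901528 3.5240781825379504
goto -38.4 0.5 0
-> [ 0.0003 -0.0001  0.0017] [0.02 1.98 0.  ]
goto -38.4 0 0
-> [ 0.0003 -0.0001  0.0022] [0.02 1.98 0.  ]
```

```bash
python3 -c "
from st import *
goto(-37.9,.6,0.5)
f=bot.grab_frame('scene');pickle.dump(f,open('scene9.pkl','wb'));crop(f,255,135,70,60,10,'pics/s9.png')
"
```

```text
goto -37.9 0.6 0.5
-> [-0.0001 -0.0001  0.0013] [0.02 1.48 0.  ]
```

View pics/s9.png

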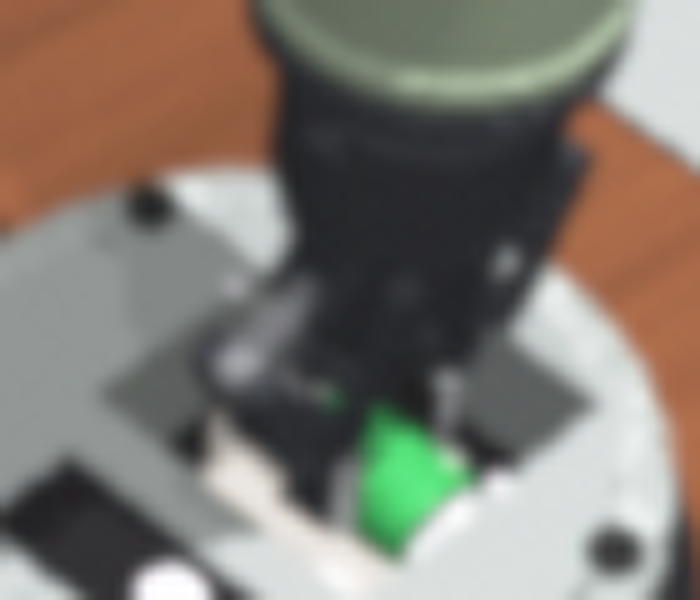

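Looks as expected; cell low and nearly flat. Continue flattening.

>>> apply_moves --commands '[{"travel": [-0.0001,0,0.0004],"twist": [0,0.5,0],"claw": 0.025},{"travel": [-0.0001,0,0.0009],"twist": [0,1,0],"claw": 0.025},{"travel": [-0.0001,0,0.0013],"twist": [0,1.5,0],"claw": 0.025},{"travel": [-0.0001,0,0.0013],"twist": [0,1.5,0],"claw": 0.025},{"travel": [-0.0001,0,0.0013],"twist": [0,1.5,0],"claw": 0.025}]'

```text
clock: 19.65
position: [0.6109, 0.1788, 0.029]
tool_rot: [3.141, 0.008, 0.082]
force: [-8.9, -1.4, 3.5]
grip_width: 0.0297
```

```bash
python3 -c "
from st import *
mom(4)
"
```

```text
F 8.792792898761599 0.12830127721578954 4.671552245717429 M bay x,y,z (Nmm) 38.99795499185207 -1742.7422940288275 8.618481312481874
t19.85 th0.46 xl-37.99 hl0.68 y0.05 yawerr0.00 w0.0301 F bay x,y,z: 8.226490866054197 0.5354106195751263 5.311465041474879
```

>>> apply_moves --commands '[{"travel": [0,0,0.0003],"twist": [0,0.25,0],"claw": 0.025},{"travel": [0,0,0.0006],"twist": [0,0.5,0],"claw": 0.025},{"travel": [0,0,0.0006],"twist": [0,0.5,0],"claw": 0.025},{"travel": [0,0,0.0006],"twist": [0,0.5,0],"claw": 0.025}]'

```text
clock: 20.25
position: [0.6109, 0.1789, 0.0285]
tool_rot: [3.142, -0.001, 0.082]
force: [-10.9, -0.5, 7.3]
grip_width: 0.03
```

```bash
python3 -c "
from st import *
mom(4)
"
```

```text
F 10.470595678950467 -0.27770645979639796 7.311832224979388 M bay x,y,z (Nmm) 55.590277488181776 -1924.308338083306 12.972520660684193
t20.45 th-0.04 xl-38.08 hl0.52 y0.06 yawerr0.00 w0.0294 F bay x,y,z: 9.828678853266904 -0.7601950242303754 7.545972505608277
```

>>> apply_moves --commands '[{"travel": [-0.0005,0,-0.0003],"twist": [0,0,0],"claw": 0.025},{"travel": [-0.0012,0,-0.0003],"twist": [0,0,0],"claw": 0.025},{"travel": [-0.002,0,-0.0003],"twist": [0,0,0],"claw": 0.025},{"travel": [-0.0028,0,-0.0003],"twist": [0,0,0],"claw": 0.025},{"travel": [-0.0035,0,-0.0003],"twist": [0,0,0],"claw": 0.025},{"travel": [-0.0042,0,-0.0003],"twist": [0,0,0],"claw": 0.025},{"travel": [-0.0042,0,-0.0003],"twist": [0,0,0],"claw": 0.025},{"travel": [-0.0042,0,-0.0003],"twist": [0,0,0],"claw": 0.025}]'

```text
clock: 21.25
position: [0.6072, 0.1785, 0.0287]
tool_rot: [3.141, -0.002, 0.082]
force: [-5.8, -0.8, 2.0]
grip_width: 0.0295
```

```bash
python3 -c "
from st import *
mom(4)
"
```

```text
F 6.090374132692288 -0.2620270076707849 2.0824070176798504 M bay x,y,z (Nmm) 23.442121562553012 -1156.5996804596632 4.031400322828423
t21.45 th-0.09 xl-34.34 hl0.76 y0.08 yawerr-0.00 w0.0299 F bay x,y,z: 6.000611628598817 0.3897497546844815 2.225039251468958
```

>>> apply_moves --commands '[{"travel": [-0.0004,0,0],"twist": [0,0,0],"claw": 0.025},{"travel": [-0.0009,0,0],"twist": [0,0,0],"claw": 0.025},{"travel": [-0.0009,0,0.0002],"twist": [0,0,0],"claw": 0.025},{"travel": [-0.0009,0,0.0002],"twist": [0,0,0],"claw": 0.025}]' --force 30

```text
clock: 21.85
position: [0.6064, 0.1784, 0.0286]
tool_rot: [3.141, -0.002, 0.082]
force: [-7.2, -1.0, 4.6]
grip_width: 0.0295
```

```bash
python3 -c "
from st import *
mom(4)
"
```

```text
F 6.317687447490428 -0.308723964611115 5.190920572628222 M bay x,y,z (Nmm) 61.31897532571992 -1107.7393536260076 25.898973715421103
t22.05 th-0.11 xl-33.56 hl0.62 y0.09 yawerr-0.00 w0.0298 F bay x,y,z: 6.2994287282930115 -0.033765886968062174 5.768835831155826
```

>>> apply_moves --commands '[{"travel": [0,0,0],"twist": [0,0,0],"claw": 0.032},{"travel": [0,0,0],"twist": [0,0,0],"claw": 0.034},{"travel": [0,0,0],"twist": [0,0,0],"claw": 0.038},{"travel": [0,0,0],"twist": [0,0,0],"claw": 0.044},{"travel": [0,0,0],"twist": [0,0,0],"claw": 0.044},{"travel": [0,0,0],"twist": [0,0,0],"claw": 0.044}]'

```text
clock: 22.65
position: [0.6065, 0.1785, 0.0284]
tool_rot: [3.141, -0.002, 0.082]
force: [-0.2, -0.4, 0.3]
grip_width: 0.0438
```

```bash
python3 -c "
from st import *
mom(4)
f=bot.grab_frame('scene');pickle.dump(f,open('scene10.pkl','wb'));crop(f,255,135,70,60,10,'pics/s10.png')
f=bot.grab_frame('top');pickle.dump(f,open('top10.pkl','wb'));crop(f,185,160,60,60,10,'pics/t10.png')
"
```

```text
F 0.2654937446540286 0.012602986180593327 -0.1679780622209412 M bay x,y,z (Nmm) 9.158615858928853 9.79421568807163 10.155105097071138
t22.85 th-0.11 xl-33.56 hl0.40 y0.04 yawerr0.00 w0.0439 F bay x,y,z: -0.7557328419127667 -0.6289616451047068 0.11192771654436263
```

View pics/s10.png

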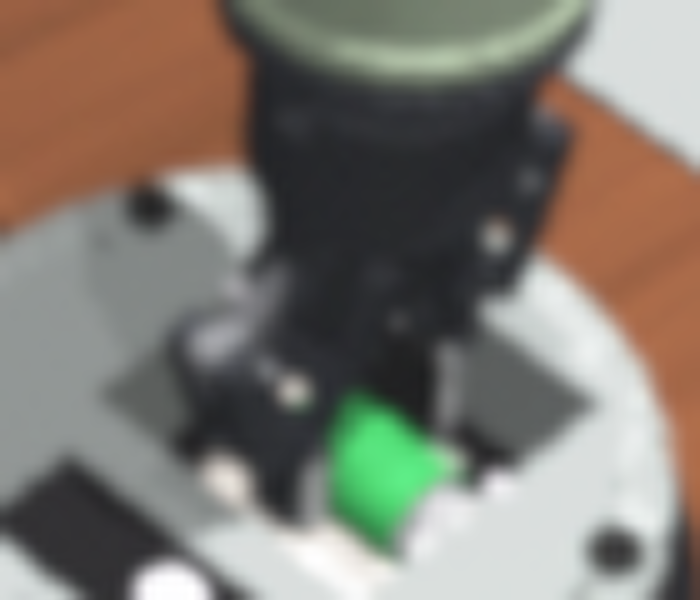

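View pics/t10.png

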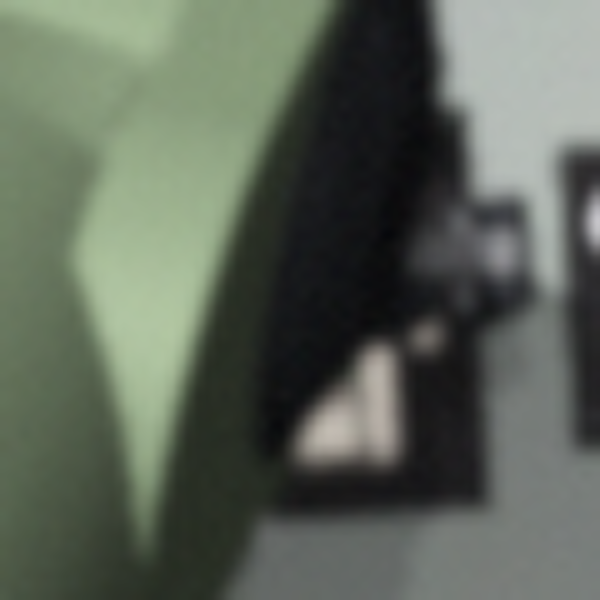

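Released with zero force on the tool. Retreat straight up, then sideways for a clear view.

>>> apply_moves --commands '[{"travel": [0,0,-0.005],"twist": [0,0,0],"claw": 0.044},{"travel": [0,0,-0.02],"twist": [0,0,0],"claw": 0.044},{"travel": [0,0,-0.05],"twist": [0,0,0],"claw": 0.044},{"travel": [0,0,-0.09],"twist": [0,0,0],"claw": 0.044},{"travel": [0,0,-0.14],"twist": [0,0,0],"claw": 0.044},{"travel": [-0.05,0.04,-0.16],"twist": [0,0,0],"claw": 0.044},{"travel": [-0.08,0.09,-0.16],"twist": [0,0,0],"claw": 0.044},{"travel": [-0.1,0.14,-0.16],"twist": [0,0,0],"claw": 0.044},{"travel": [-0.1,0.19,-0.16],"twist": [0,0,0],"claw": 0.044},{"travel": [-0.1,0.24,-0.16],"twist": [0,0,0],"claw": 0.044}]'

```text
clock: 23.95
position: [0.5245, -0.0449, 0.1896]
tool_rot: [-3.141, -0.003, 0.083]
force: [1.3, 0.0, 0.2]
grip_width: 0.0438
```

>>> apply_moves --commands '[{"travel": [0,0.05,0],"twist": [0,0,0],"claw": 0.044},{"travel": [0,0.1,0],"twist": [0,0,0],"claw": 0.044},{"travel": [0,0.1,0],"twist": [0,0,0],"claw": 0.044}]'

```text
clock: 24.25
position: [0.5326, -0.1511, 0.1901]
tool_rot: [3.138, -0.004, 0.073]
force: [0.1, 1.2, 0.2]
grip_width: 0.044
```

```bash
python3 -c "
from st import *
show()
f=bot.grab_frame('scene');pickle.dump(f,open('scene11.pkl','wb'));crop(f,265,155,55,45,14,'pics/s11.png')
cv2.imwrite('pics/s11f.png',cv2.resize(f['frame'],None,fx=1.5,fy=1.5))
f=bot.grab_frame('top');pickle.dump(f,open('top11.pkl','wb'));crop(f,190,168,45,45,13,'pics/t11.png')
"
```

```text
t24.25 [ 0.5326 -0.1511  0.1901] [179.8025  -0.221    4.1618] F [0.1494 1.184  0.2255] M [ 0.0444 -0.0385  0.0006] w0.0440 q [-0.3815  0.5915  0.8023  1.8644 -0.5312  0.9081 -0.8255]
```

View pics/s11.png

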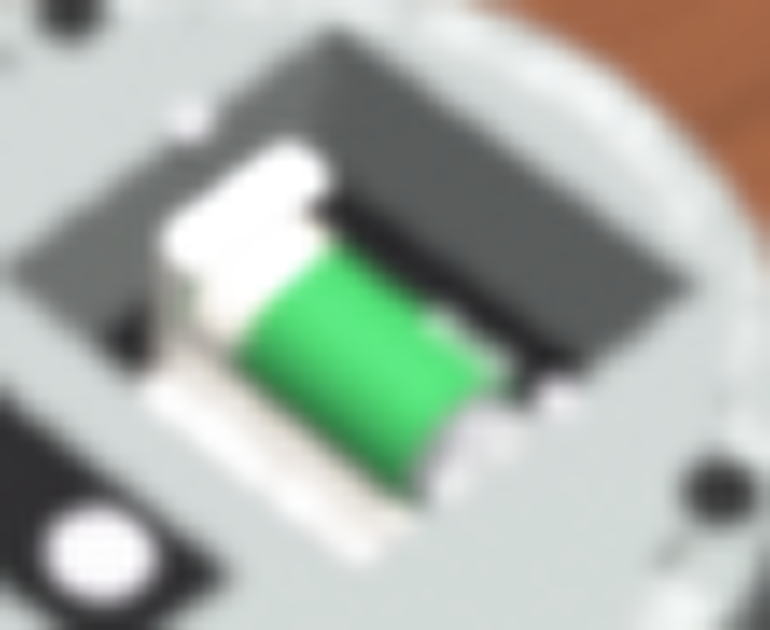

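View pics/t11.png

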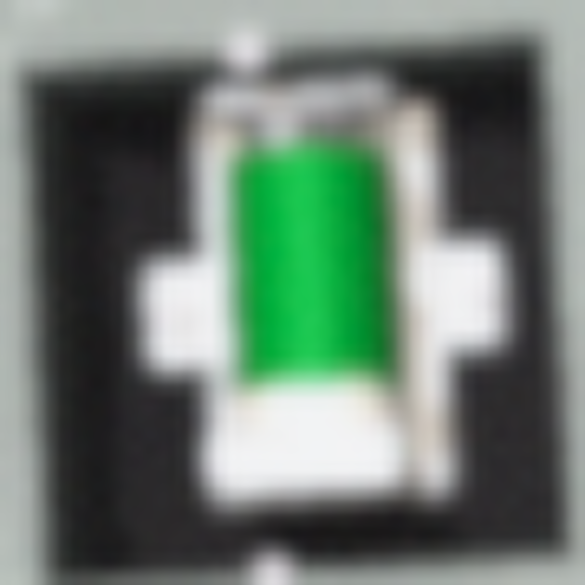

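View pics/s11f.png

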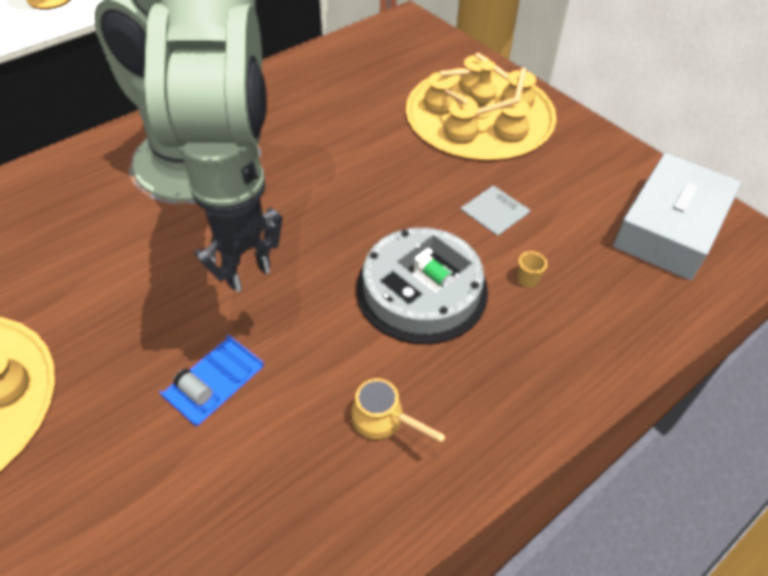

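```bash
python3 -c "
from h import *
t=load('top11');s=load('scene11')
B=np.array([.6026,.1782]);a=np.radians(4.7);EX=-np.array([np.cos(a),np.sin(a)]);EY=np.array([-EX[1],EX[0]])
P=lambda f,u,v,u0,v0,k,z:(lambda p:((p[:2]-B)@np.c_[EX,EY]*1e3).round(1))(onz(f,u0+(u+.5)/k-.5,v0+(v+.5)/k-.5,z))
print('minus top edge', P(t,312,138,190,168,13,.050),'green/white',P(t,318,380,190,168,13,.051))
print('scene minus top', P(s,490,375,265,155,14,.051),'boundary top',P(s,335,245,265,155,14,.048))
print('tray band? hood back',P(t,310,497,190,168,13,.056))
t0=load('top0')
print('tray cell boundary to minus', np.linalg.norm(onz(t0,340+243/8,190+200/8,.038)-onz(t0,340+268/8,190+348/8,.04)))
d=cv2.absdiff(load('scene0')['frame'],s['frame']).max(2);ys,xs=np.where(d[170:]>40);print(len(xs),[(int(x),int(y)+170) for x,y in list(zip(xs,ys))[::40]])
"
```

```text
minus top edge [-32.9   3.3] green/white [13.7  2.4]
scene minus top [-32.5  -8.1] boundary top [ 13.5 -12.8]
tray band? hood back [36.2  0.5]
tray cell boundary to minus 0.04586401809380572
4321 [(100, 170), (140, 170), (110, 171), (153, 171), (118, 172), (171, 172), (124, 173), (176, 173), (126, 174), (281, 174), (130, 175), (283, 175), (131, 176), (285, 176), (131, 177), (284, 177), (127, 178), (283, 178), (125, 179), (278, 179), (118, 180), (173, 180), (111, 181), (153, 181), (109, 182), (152, 182), (114, 183), (158, 183), (122, 184), (291, 184), (133, 185), (107, 186), (154, 186), (125, 187), (107, 188), (288, 188), (133, 189), (121, 190), (107, 191), (157, 191), (136, 192), (126, 193), (119, 194), (114, 195), (109, 196), (103, 197), (143, 197), (136, 198), (128, 199), (120, 200), (112, 201), (104, 202), (144, 202), (135, 203), (126, 204), (116, 205), (106, 206), (96, 207), (136, 207), (125, 208), (111, 209), (164, 209), (134, 210), (113, 211), (162, 211), (131, 212), (108, 213), (148, 213), (121, 214), (161, 214), (127, 215), (167, 215), (133, 216), (99, 217), (139, 217), (106, 218), (146, 218), (114, 219), (154, 219), (123, 220), (163, 220), (131, 221), (98, 222), (138, 222), (107, 223), (147, 223), (121, 224), (101, 225), (141, 225), (124, 226), (106, 227), (146, 227), (129, 228), (113, 229), (97, 230), (137, 230), (121, 231), (105, 232), (127, 233), (136, 234), (143, 235), (150, 236), (126, 238), (146, 239), (144, 241), (163, 242), (162, 244), (154, 247), (157, 251)]
```

```bash
python3 -c "
from workcell import bot
print(bot.job_done())"
```

```text
the job is handed in; nothing more can be done
None
```

The fresh green cell is in the battery bay, lying flat on the floor with the spring holding it. I handed the job in at about 24 s.

**What I did:** I gripped the cell in its groove and pressed its minus end on the spring with the plus end raised 25°. I squeezed the spring to about 13.5 mm, measured by force. Keeping it squeezed, I lowered the nub and body past the hood, eased the cell back towards the brass contact, let go and withdrew.

**Last checks:**
- **Seating:** Both cameras show the cell level and centred, with its white band under the hood. Its minus end is about 3 mm spring-ward of nominal, which is where it should sit, because I felt the holder as 3 to 4 mm off that way.
- **Release:** The force on the tool was zero after the fingers opened.
- **Other objects:** The dead cell, cover, pot and cup look unmoved in the scene picture.

**What went less well or disagreed:**
- **Hood touch on the way in:** On my first descent the cell touched the hood with about 4 N because I started too far from the spring. I backed off and approached again, and saw no damage.
- **Spring at its stop:** The spring was at or near solid two or three times, at up to 10.5 N.
- **Position of the solid spring:** My estimates from the tilted and the nearly flat cell differed by about 1.5 mm. The cell may have turned slightly in the grip.
- **Nub on the contact:** The hood hides this point, so I inferred the contact from the cell's position.

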